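# Set out the power meters on their stands and close the charging dock

### The arm

A 7-joint arm with a two-finger parallel gripper is mounted at the origin on a cart in front of the work surface, level with it; the furniture and walls round the work are solid. World frame = base frame: x ahead of the robot, y to its left, z up, the work surface at z = 0. Lengths are in mm, angles in rad, forces in N, time in s.
With the tool pointing down it reaches from about 350 to 900 mm from the base axis. Payload 7.2 kg.
Tool frame: the origin (TCP) lies on the front face of the gripper's body, between the roots of the fingers; the fingertips stand ctrl.tcp_to_tips ahead of it and the grasp point (between the pads) lies 61 mm ahead of it (ctrl.tcp_to_tips is the distance from the TCP to the fingertips, in mm); z points along the fingers, y is the line along which they close (so a half turn about z gives the same grasp; the last joint's range is limited). The gripper opens to 88 mm and grips with 3 to 60 N. Pads are 20 mm wide; open, the fingers measure 115 mm over their backs; the gripper's body (75 mm by 178 mm) begins 61 mm behind the grasp point.
Start: joints at [-0.068, 0.411, -0.013, 1.596, 0.006, 1.134, -0.082], TCP at [625.001, -0.011, 302.653] pointing down, gripper open.
Joint ranges: [-2.95, 2.95], [-0.29, 1.99], [-1.47, 1.44], [0.14, 2.54], [-1.03, 4.17], [0.13, 1.85], [-2.86, 2.86]. Speed limits (rad/s): [2.39, 2.39, 3.01, 3.01, 3.14, 3.14, 3.14].

### API

Orientations are given as a unit quaternion [x, y, z, w].
In Python, from rig import ctrl, viewer, trace gives the robot as it stands.
- The arm moves only by the tool arm_command, never from a script. Its argument "steps" is text: rows parted by semicolons, each of 7 numbers parted by spaces: the opening in per cent of the stroke, from 0 (shut) to 100 (fully open), then the shift along the tool's x, y, z in mm, then the turn, a rotation vector about the tool's x, y, z in rad. In form: gripper dx dy dz wx wy wz; .... A call has 1 to 20 rows; each row shifts and turns the commanded pose from where the row before left it, along the tool's axes as they then stand; what a row does not reach is not made up. A row lasts 1/12 s, in which the tool goes at most 41.7 mm and 7.16 degrees, less where a joint would pass 70% of its speed; a pose out of reach is approached as far as the arm can. A call is refused whole if a number of a shift passes 41.7 or a number of a turn 0.125, either way. A call with a gripper value outside its range is refused whole. The fingers move at their own pace and stop on an object; the grip force is fixed at half the most. Time passes only in rows, so rows that do not move let the fingers close. It gives the time, the measured TCP pose, the force, the opening and the grip force at its end, in the units of the state.
- ctrl.observe(): the state, without advancing time (a new reading comes with each control period).
- viewer.read_camera(name): name is "scene" or "side" or "wrist"; returns the picture (480x640x3 uint8, red, green, blue); there is no depth.
- viewer.get_calibration(name): a dict with "mtx" (3x3 intrinsics, pixels), "camera_from_world" (4x4, takes a point from world to camera coordinates). Camera axes: x right, y up, looking along -z (the intrinsics and any distortion apply to the point x, -y, -z); pixel columns grow to the right and rows downward; lengths in mm; the calibration is good to about 2 mm. A picture is of the moment at which its call begins: read the wrist's pose just before it. get_calibration takes no time and is no camera call; for the wrist camera it gives the pose at the moment of the call.
- ctrl.sign_off(): hands the job in; it is judged then, once.
Trained networks look in the newest picture that a camera, given by its name, has taken for a name from the list of things; names that differ only in an ending like _2 or _b are one class to them, and where a whole thing is asked for, a point or a joint stands for the part that bears it (a point fixed in the world has none). Each returns a list of dicts, best first, with "p" (0 to 1); they miss things now and then, are a little off and sometimes report something else, mostly with a low value. They report only what shows in the picture. A call takes as long as a camera call. They do not tell look-alikes from the thing itself.
- trace(target, camera): "pixels" (480x640 bool, what is visible of it) and "rect" ([left, top, right, bottom] in pixels, round what is visible of it).
The state is a dict: "t": time; "joints": joint angles; "dq": joint speeds; "joint_efforts": joint torques, N m; "eef_pos": TCP position; "tcp_rot": TCP orientation; "force": force on the tool from outside, world axes, zero at the start; "wrist_torque": the same for the moment, N m; "opening": opening from 0.0 (shut) to 1.0 (fully open); "finger_force": force on a finger pad.
Only numpy, scipy, OpenCV 4.12 (cv2) and the standard library are available. Lean on these libraries where they do the work, as an engineer would, in place of code of your own. Each camera call takes 0.05 s, during which the arm holds its last target. There are 200 camera calls.

### The job

Set the bench up for a fibre loss test: for every power meter in the charging dock, swing its wire stand over from the top to the back until it snaps past centre and locks, take the meter out of the dock and stand it on the rubber mat, leaning back on its stand with the display to the robot's side. When all the meters are standing, put the dust cover on the empty dock, fully down over its two pins. Leave the cleaver, the stripper and the timer where they are.

Things in the scene. Friction and masses are not known exactly. Their poses are not given: they have to be found in the camera images.
- meter_1: Power meter of the dock's -y end bay (None if absent), all alike: grey with black ends, 150 mm tall, 52 wide (y), 28 thick (x), 0.3 kg. Origin: centre of its bottom end; z to its top end (9 mm connector on it), +x out of its back, the display looks to -x. In the dock: upright; grip it across its width near the top (28 mm free to the next meter).
- stand_1 (a joint): Wire bail of meter_1, rad. 0: folded, pointing to the meter's top, cross bar 26 mm above it; swings about the meter's y over the back to its stop at 1.85, where it is a prop leg slanting out behind. Over-centre spring, dead centre 0.95: short of it the bail flies back to 0, past it it snaps to 1.85 and holds (0.23 N m at the stops, 2.3 N at the bar). Meter then leans 0.42.
- foot_1 (a point): Centre of the cross bar (foot) of stand_1: a black rubber sleeve 10 mm thick and 46 mm long along the meter's y axis, on two steel wires 40 mm apart; 98 mm from the stand's pivot.
- pivot_1 (a point): Pivot axis of stand_1, on the meter's back: 78 mm above its bottom end and 22 mm behind its mid-plane; the axis is the meter's y.
- meter_2: Power meter of the dock's second (from -y) bay (None if absent), all alike: grey with black ends, 150 mm tall, 52 wide (y), 28 thick (x), 0.3 kg. Origin: centre of its bottom end; z to its top end (9 mm connector on it), +x out of its back, the display looks to -x. In the dock: upright; grip it across its width near the top (28 mm free to the next meter).
- stand_2 (a joint): Wire bail of meter_2, rad. 0: folded, pointing to the meter's top, cross bar 26 mm above it; swings about the meter's y over the back to its stop at 1.85, where it is a prop leg slanting out behind. Over-centre spring, dead centre 0.95: short of it the bail flies back to 0, past it it snaps to 1.85 and holds (0.23 N m at the stops, 2.3 N at the bar). Meter then leans 0.42.
- foot_2 (a point): Centre of the cross bar (foot) of stand_2: a black rubber sleeve 10 mm thick and 46 mm long along the meter's y axis, on two steel wires 40 mm apart; 98 mm from the stand's pivot.
- pivot_2 (a point): Pivot axis of stand_2, on the meter's back: 78 mm above its bottom end and 22 mm behind its mid-plane; the axis is the meter's y.
- meter_3: Power meter of the dock's third (from -y) bay (None if absent), all alike: grey with black ends, 150 mm tall, 52 wide (y), 28 thick (x), 0.3 kg. Origin: centre of its bottom end; z to its top end (9 mm connector on it), +x out of its back, the display looks to -x. In the dock: upright; grip it across its width near the top (28 mm free to the next meter).
- stand_3 (a joint): Wire bail of meter_3, rad. 0: folded, pointing to the meter's top, cross bar 26 mm above it; swings about the meter's y over the back to its stop at 1.85, where it is a prop leg slanting out behind. Over-centre spring, dead centre 0.95: short of it the bail flies back to 0, past it it snaps to 1.85 and holds (0.23 N m at the stops, 2.3 N at the bar). Meter then leans 0.42.
- foot_3 (a point): Centre of the cross bar (foot) of stand_3: a black rubber sleeve 10 mm thick and 46 mm long along the meter's y axis, on two steel wires 40 mm apart; 98 mm from the stand's pivot.
- pivot_3 (a point): Pivot axis of stand_3, on the meter's back: 78 mm above its bottom end and 22 mm behind its mid-plane; the axis is the meter's y.
- meter_4: Power meter of the dock's +y end bay (None if absent), all alike: grey with black ends, 150 mm tall, 52 wide (y), 28 thick (x), 0.3 kg. Origin: centre of its bottom end; z to its top end (9 mm connector on it), +x out of its back, the display looks to -x. In the dock: upright; grip it across its width near the top (28 mm free to the next meter).
- stand_4 (a joint): Wire bail of meter_4, rad. 0: folded, pointing to the meter's top, cross bar 26 mm above it; swings about the meter's y over the back to its stop at 1.85, where it is a prop leg slanting out behind. Over-centre spring, dead centre 0.95: short of it the bail flies back to 0, past it it snaps to 1.85 and holds (0.23 N m at the stops, 2.3 N at the bar). Meter then leans 0.42.
- foot_4 (a point): Centre of the cross bar (foot) of stand_4: a black rubber sleeve 10 mm thick and 46 mm long along the meter's y axis, on two steel wires 40 mm apart; 98 mm from the stand's pivot.
- pivot_4 (a point): Pivot axis of stand_4, on the meter's back: 78 mm above its bottom end and 22 mm behind its mid-plane; the axis is the meter's y.
- dock: Fixed black charging dock, 344 (y) x 80 mm (x), deck 38 mm high, four bays at y = -120, -40, 40, 120 mm: pockets 56 x 33 mm, floor 6 mm above the table. At y = -159 and 159 mm a steel pin, 9 mm thick, rises 14 mm from the deck, its upper 6 mm tapered. Origin: centre of the underside; displays face its -x side.
- cover: Loose dust cover of the dock: grey plate 340 (y) x 78 (x) x 5 mm, 0.24 kg, with 12.5 mm through holes at y = -159 and 159 mm and a black bridge handle on top. Origin: centre of the underside, z up. Fits either way round; seated, its underside lies on the deck, 38 mm above the table, pins through the holes.
- cover_grip (a point): Centre of the cover's handle bar, 29 mm above the cover's underside; the bar is 78 mm long along the cover's y, 12 mm wide (x) and 12 mm high, with 18 mm of free room under it.
- mat: Fixed black rubber mat on the table, 180 mm (x) by 380 mm (y), 3 mm thick, empty at the start. Origin at the centre of its underside; -x is the edge on the robot's side. A standing meter covers 52 mm (y) by about 125 mm (x) of it, so it takes four side by side.
- mat_top (a point): Centre of the mat's top face, 3 mm above the table; axes as the mat.
- cleaver: Bystander: small white and black fibre cleaver, 66 x 63 x 41 mm, on the table at the left of the work. Origin at the centre of its underside.
- stripper: Bystander: yellow-handled fibre stripper pliers, 138 mm long, 12 mm high, lying flat on the table. Origin at the centre of its underside.
- timer: Bystander: flat white timer, 70 x 50 x 19 mm, lying on the table. Origin at the centre of its underside.
There are look-alikes about, which are no part of the job. Leave any green look-alike of the meter_2 alone.

How it is judged:
By the outcome, as a careful person would: the job done as asked, in the order asked, and still so for the second after the job is handed in, with the robot touching nothing.
Of meter_1, meter_2, meter_3, meter_4 only 3 to 4 are there at a start; the rules pass over those that are not, and their reading is None.
At some moment in a run one of cover may be knocked a few centimetres aside while the robot is not near it.
Once in a run the grip may slacken for a moment while it holds something.
It also fails if it takes over 210 s, if anything falls off the work surface, if the arm or the gripper's body presses on something with over 40 N, if the wrist force passes 120 N, or if a joint passes its speed limit or range.

## Working session

There is one attempt and no reset: what is moved stays moved. The work goes in short steps, Python scripts to look and compute and a tool call to move; the robot and the scene stay as the last step left them, time stands still between calls to the robot, and variables do not carry over. Pictures are saved under pics/ and viewed, at most 14 in all, crops included, and the job is handed in when it is done.

Besides the shell and the picture viewer there is one more tool, called after "Call:" as a command line: name --argument value ..., lists and objects as JSON in quotes. arm_command: Moves the arm, as the interface text tells. Its arguments: {"type":"object","properties":{"steps":{"type":"string"}},"required":["steps"]}

```bash
ls; mkdir -p pics
cat > h.py <<'E'
import numpy as np, cv2
from rig import ctrl, viewer, trace
def shot(n,f):
    im=viewer.read_camera(n); cv2.imwrite('pics/'+f,im[:,:,::-1].copy()); return im
def proj(n,P,c=None):
    c=c or viewer.get_calibration(n); P=np.atleast_2d(P).astype(float)
    q=(c['camera_from_world']@np.c_[P,np.ones(len(P))].T).T[:,:3]*[1,-1,-1]
    p=(np.array(c['mtx'])@q.T).T; return p[:,:2]/p[:,2:]
def ray(n,uv,z,c=None):
    "world point on plane z seen at pixel uv"
    c=c or viewer.get_calibration(n); T=np.linalg.inv(c['camera_from_world'])
    out=[]
    for u in np.atleast_2d(uv):
        d=np.linalg.inv(c['mtx'])@[u[0],u[1],1]*[1,-1,-1]; d=T[:3,:3]@d; o=T[:3,3]
        out.append(o+d*(z-o[2])/d[2])
    return np.array(out)
E
python3 - <<'E'
from h import *
for n in ('scene','side','wrist'):
    shot(n,f'{n}0.png'); c=viewer.get_calibration(n); print(n,c.keys(),np.round(np.linalg.inv(c['camera_from_world']),2).tolist(), np.round(c['mtx'],1).tolist())
    for t in ('meter_1','foot_1','dock','cover','mat','cleaver','stripper','timer'):
        print(t,[(round(r['p'],2),np.round(r['rect']).tolist()) for r in trace(t,n)])
o=ctrl.observe();print(o,ctrl.tcp_to_tips)
E
```

```text
pics
scene dict_keys(['mtx', 'camera_from_world']) [[0.49, 0.53, -0.69, -400.56], [-0.87, 0.31, -0.38, -486.97], [0.01, 0.79, 0.62, 944.57], [0.0, 0.0, 0.0, 1.0]] [[545.5, 0.0, 315.6], [0.0, 545.5, 237.3], [0.0, 0.0, 1.0]]
meter_1 [(0.89, [439.0, 323.0, 473.0, 398.0]), (0.81, [438.0, 268.0, 472.0, 330.0]), (0.79, [368.0, 247.0, 399.0, 315.0]), (0.69, [402.0, 260.0, 438.0, 324.0])]
foot_1 [(0.5, [461.0, 324.0, 476.0, 376.0])]
dock [(0.77, [324.0, 279.0, 471.0, 347.0])]
cover [(0.77, [371.0, 265.0, 502.0, 322.0])]
mat [(0.96, [215.0, 235.0, 322.0, 305.0])]
cleaver [(0.45, [370.0, 264.0, 498.0, 323.0])]
stripper [(0.56, [235.0, 205.0, 253.0, 214.0]), (0.35, [435.0, 267.0, 473.0, 330.0])]
timer [(0.92, [325.0, 246.0, 357.0, 267.0])]
side dict_keys(['mtx', 'camera_from_world']) [[-1.0, 0.04, -0.03, 459.18], [-0.04, -0.47, 0.88, 1326.15], [0.02, 0.88, 0.47, 811.08], [0.0, 0.0, 0.0, 1.0]] [[577.1, 0.0, 313.1], [0.0, 577.1, 238.4], [0.0, 0.0, 1.0]]
meter_1 [(0.65, [314.0, 163.0, 328.0, 199.0]), (0.57, [260.0, 203.0, 295.0, 250.0]), (0.56, [316.0, 172.0, 332.0, 212.0])]
foot_1 [(0.67, [223.0,
[... 1013 characters left out ...]
y([-0.06819659,  0.41107258, -0.01266844,  1.59620818,  0.00559397,
        1.13429202, -0.08216811]), 'dq': array([-0.00106997, -0.00011624, -0.00029243,  0.00053758, -0.00265341,
        0.00012791,  0.0006397 ]), 'joint_efforts': array([ 2.91115502e-04, -5.87745881e+01,  6.40765037e-01, -2.91380346e+01,
       -5.37218666e-02,  1.05345182e-02,  8.28596694e-05]), 'eef_pos': array([ 6.24999534e+02, -2.99060399e-02,  3.02667399e+02]), 'tcp_rot': array([7.07104528e-01, 7.07109034e-01, 1.86568738e-05, 2.07162389e-05]), 'force': array([-0.701573  , -0.55304128,  0.10551247]), 'wrist_torque': array([-0.04639625,  0.00826619, -0.06980751]), 'finger_force': 0.0, 'opening': 1.0012786086394612} 80.0
```

View pics/scene0.png

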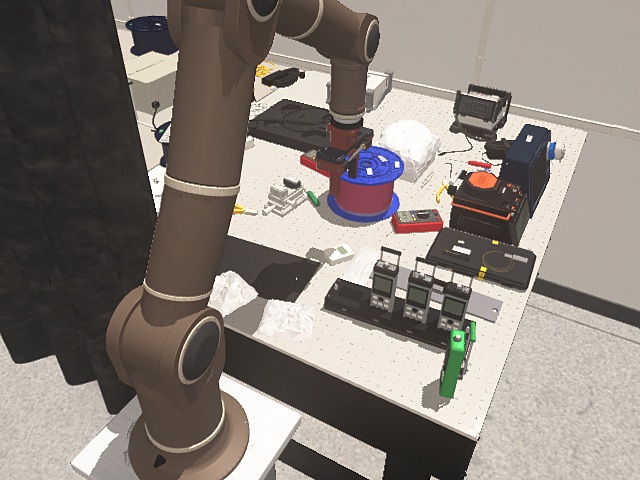

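View pics/side0.png

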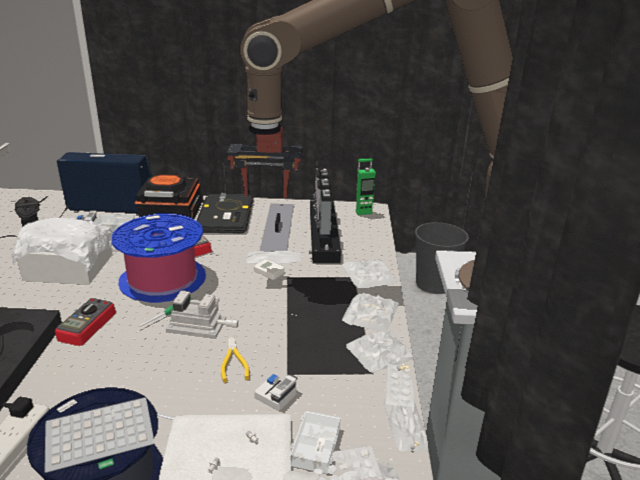

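View pics/wrist0.png

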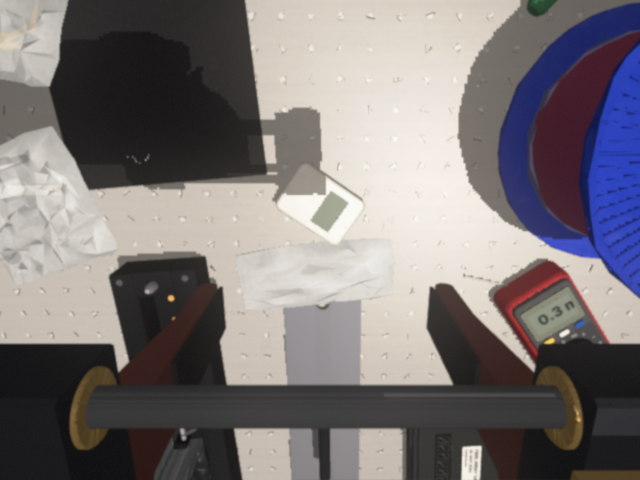

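Three meters (scene pixels (383,285), (417,295), (453,305)) stand in the dock, and the +y end bay is empty. The green unit at (455,360) beyond the dock's -y end is the look-alike. The cover lies behind the dock with film over its +y end (wrist (320,270)), and the mat is at wrist (150,90).

Run:
```python
from h import *
r=lambda n,p,z:np.round(ray(n,p,z),0).tolist()
print('dock corners wrist',r('wrist',[[112,268],[207,258]],38))
print('cover edges wrist',r('wrist',[[286,310],[360,300],[290,470],[360,470]],5))
print('mat corners wrist',r('wrist',[[88,189],[266,173],[246,0]],3))
print('mat side',r('side',[[288,278],[287,372],[364,374],[352,280]],3))
print('dock side',r('side',[[340,250],[312,250],[313,215]],38))
print('cover side',r('side',[[262,247],[290,250],[294,204],[270,204]],5))
print('dock scene',r('scene',[[326,284],[345,279]],38))
print('mat scene',r('scene',[[322,263],[296,303]],3))
print('feet scene',r('scene',[[391,249],[427,260],[463,270]],182))
print('green base', r('scene',[[450,395]],0))
```

```text
dock corners wrist [[434.0, -51.0, 38.0], [520.0, -41.0, 38.0]]
cover edges wrist [[585.0, -109.0, 5.0], [660.0, -97.0, 5.0], [585.0, -312.0, 5.0], [666.0, -312.0, 5.0]]
mat corners wrist [[404.0, 15.0, 3.0], [571.0, 30.0, 3.0], [560.0, 171.0, 3.0]]
mat side [[566.0, 36.0, 3.0], [538.0, 402.0, 3.0], [378.0, 398.0, 3.0], [397.0, 33.0, 3.0]]
dock side [[431.0, -64.0, 38.0], [507.0, -57.0, 38.0], [514.0, -279.0, 38.0]]
cover side [[654.0, -123.0, 5.0], [572.0, -111.0, 5.0], [584.0, -426.0, 5.0], [664.0, -419.0, 5.0]]
dock scene [[465.0, -41.0, 38.0], [505.0, -73.0, 38.0]]
mat scene [[565.0, 24.0, 3.0], [403.0, 8.0, 3.0]]
feet scene [[499.0, -182.0, 182.0], [503.0, -265.0, 182.0], [510.0, -342.0, 182.0]]
green base [[335.0, -402.0, 0.0]]
```

Call:
arm_command --steps "100 -27 -18 -14 0 0 0;100 -27 -18 -14 0 0 0;100 -27 -18 -14 0 0 0;100 -27 -18 -14 0 0 0;100 -27 -18 -14 0 0 0;100 -27 -18 -14 0 0 0;100 -27 -18 -14 0 0 0;100 0 0 0 0 0 0;100 0 0 0 0 0 0"

```text
t: 2.1
eef_pos: [498.2, -190.9, 401.9]
tcp_rot: [0.709, 0.706, 0.001, 0.001]
force: [-0.5, 0.3, -0.4]
opening: 1.004
finger_force: 0.0
```

Run:
```python
from h import *
o=ctrl.observe();print(o['t'],o['eef_pos'],o['joints'])
c=viewer.get_calibration('wrist')
im=shot('wrist','w1.png'); np.save('c1.npy',c,allow_pickle=True)
for t in ('meter_1','foot_1','dock','cover','mat'):
    print(t,[(round(r['p'],2),np.round(r['rect']).tolist()) for r in trace(t,'wrist')])
```

```text
2.1 [ 498.24812994 -190.93555566  401.91678162] [ 0.2058087   0.1793367   0.08164834  1.67956544 -0.01498446  1.28076971
  0.28631667]
meter_1 [(0.88, [288.0, 234.0, 338.0, 341.0]), (0.8, [279.0, 161.0, 334.0, 246.0]), (0.59, [298.0, 324.0, 342.0, 388.0]), (0.15, [254.0, 54.0, 356.0, 359.0])]
foot_1 [(0.94, [333.0, 331.0, 343.0, 381.0]), (0.85, [321.0, 253.0, 342.0, 342.0]), (0.67, [161.0, 384.0, 225.0, 458.0]), (0.66, [317.0, 172.0, 336.0, 246.0])]
dock [(0.9, [256.0, 55.0, 356.0, 358.0]), (0.43, [324.0, 250.0, 337.0, 340.0])]
cover [(0.69, [392.0, 95.0, 472.0, 365.0])]
mat []
```

View pics/w1.png

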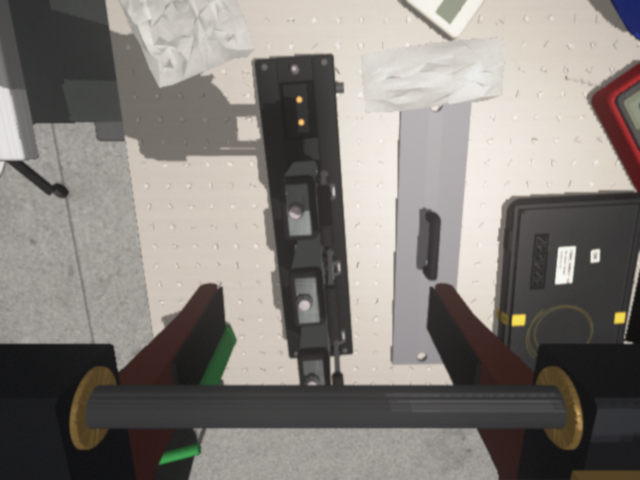

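```bash
cat >> h.py <<'E'
def fit(n,uv,P,c,x0,z=0):
    "planar pose (x,y,yaw) of local points P from pixels"
    from scipy.optimize import least_squares
    P=np.array(P,float);uv=np.array(uv,float)
    def w(s): return pose(s,P)
    r=least_squares(lambda s:(proj(n,w(s),c)-uv).ravel(),x0,x_scale=[10,10,.1]); return r.x,np.abs(r.fun).max()
def pose(s,P):
    P=np.atleast_2d(np.array(P,float)); k,q=np.cos(s[2]),np.sin(s[2])
    return np.c_[s[0]+k*P[:,0]-q*P[:,1],s[1]+q*P[:,0]+k*P[:,1],P[:,2]]
E
python3 - <<'E'
from h import *
c=np.load('c1.npy',allow_pickle=True).item()
d,e=fit('wrist',[[257,62],[332,55],[352,353],[290,356],[295,69]],[[-40,172,38],[40,172,38],[40,-172,38],[-40,-172,38],[0,159,52]],c,[480,-217,.07])
print('dock',d,e)
cv,e=fit('wrist',[[435,106],[421,356],[393,363],[460,362]],[[0,159,5],[0,-159,5],[-39,-170,5],[39,-170,5]],c,[620,-260,0]); print('cover',cv,e)
for i,y in enumerate((-120,-40,40,120)):
    P=pose(d,[[0,y,156],[0,y,165],[22,y-23,182],[22,y,182],[22,y+23,182],[40,y,38]]); print(i+1,np.round(P[[0,3]],0).tolist(),np.round(proj('wrist',P,c)).tolist())
print(ray('wrist',[[295,212],[304,303],[312,381]],165,c))
for r in trace('foot_1','wrist')[:4]:
    yy,xx=np.nonzero(r['pixels']);print(r['p'],r['rect'],xx.mean(),yy.mean())
E
```

```text
dock [ 4.81297096e+02 -2.25865121e+02  7.12013959e-02] 3.8384518683983515
cover [ 6.25889472e+02 -2.58181399e+02  3.10827921e-02] 6.136318095165905
1 [[490.0, -346.0, 156.0], [512.0, -344.0, 182.0]] [[316.0, 380.0], [316.0, 386.0], [342.0, 419.0], [341.0, 397.0], [339.0, 374.0], [351.0, 318.0]]
2 [[484.0, -266.0, 156.0], [506.0, -264.0, 182.0]] [[308.0, 301.0], [308.0, 306.0], [336.0, 338.0], [334.0, 313.0], [332.0, 287.0], [347.0, 255.0]]
3 [[478.0, -186.0, 156.0], [500.0, -184.0, 182.0]] [[300.0, 212.0], [299.0, 214.0], [329.0, 246.0], [327.0, 217.0], [325.0, 187.0], [343.0, 185.0]]
4 [[473.0, -106.0, 156.0], [495.0, -105.0, 182.0]] [[290.0, 109.0], [289.0, 109.0], [321.0, 140.0], [318.0, 106.0], [316.0, 71.0], [338.0, 108.0]]
[[ 475.1742544  -184.0715516   165.        ]
 [ 480.84569687 -263.04961788  165.        ]
 [ 486.63172016 -340.03768359  165.        ]]
0.94 [333.4, 331.1, 342.7, 381.2] 337.0527950310559 362.7608695652174
0.85 [321.0, 253.3, 341.7, 341.7] 331.6921348314607 297.6426966292135
0.67 [160.8, 383.9, 225.4, 458.0] 185.69346733668343 446.89112227805697
0.66 [316.8, 172.2, 336.0, 246.3] 324.7179236043095 209.11949069539668
```

```bash
python3 -c "
import cv2;i=cv2.imread('pics/w1.png');cv2.imwrite('pics/w1c.png',cv2.resize(i[150:400,240:390],None,fx=2.4,fy=2.4,interpolation=2))"
```

```text
(no output)
```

View pics/w1c.png

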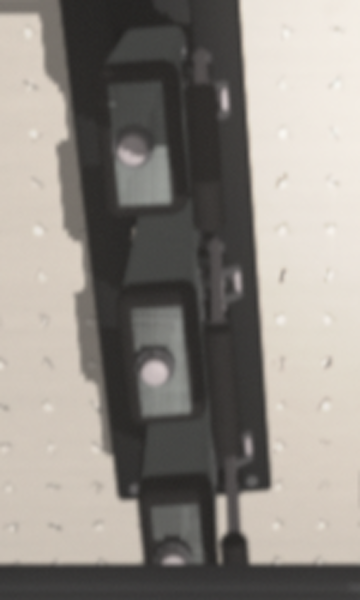

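Both crops agree with the fit: dock at about (479.5, -224.5, yaw 0.071), with meters in bays 1–3. The sleeves show at (326,213), (332,312) and (337,390). The green unit at (215,370) is out of play. Next I swing bail 3.

Call:
arm_command --steps "0 0 0 0 0 0 -0.071;0 2 -10 30 0 0 0;0 2 -10 30 0 0 0;0 4 -9 30 0 0 0;0 0 0 25 0 0 0;0 0 0 0 0 0 0;0 0 0 0 0 0 0"

```text
t: 3.03
eef_pos: [469.4, -182.6, 285.1]
tcp_rot: [0.681, 0.732, -0.001, -0.001]
force: [0.8, -0.2, 0.7]
opening: 0.51
finger_force: 0.0
```

```bash
cat >> h.py <<'E'
from scipy.spatial.transform import Rotation as R
D=np.array([479.5,-224.5,.071])
def here(f=None):
    "TCP/tips in dock frame"
    f=D if f is None else f
    o=ctrl.observe(); Rm=R.from_quat(o['tcp_rot']).as_matrix(); tip=o['eef_pos']+80*Rm[:,2]
    k,q=np.cos(f[2]),np.sin(f[2]); v=tip[:2]-f[:2]
    print('t',round(o['t'],2),'tips in frame',np.round([k*v[0]+q*v[1],-q*v[0]+k*v[1],tip[2]],1),'world',np.round(tip,1),'yaw of tool y',round(np.arctan2(Rm[1,1],Rm[0,1]),3),'down',np.round(Rm[:,2],3),'F',np.round(o['force'],1),'open',round(o['opening'],3),'j',np.round(o['joints'],2))
E
python3 -c "from h import *;here()"
```

```text
t 3.03 tips in frame [ -7.3  42.6 205.1] world [ 469.2 -182.6  205.1] yaw of tool y 0.072 down [-0.002  0.001 -1.   ] F [ 0.8 -0.2  0.7] open 0.51 j [ 0.22  0.22  0.06  1.91 -0.02  1.01  0.36]
```

Call:
arm_command --steps "0 -2.5 0 0 0 0 0;0 0 0 0 0 0 0;0 0 0 0 0 0 0;0 0 0 0 0 0 0;0 0 0 0 0 0 0;0 0 0 0 0 0 0;0 0 0 0 0 0 0;0 0 0 20 0 0 0;0 0 0 14 0 0 0;0 0 0 0 0 0 0"

```text
t: 3.87
eef_pos: [468.5, -185.2, 249.4]
tcp_rot: [0.682, 0.732, -0.001, -0.002]
force: [-0.4, 0.1, -0.0]
opening: 0.008
finger_force: 0.0
```

```bash
python3 -c "from h import *;here()"
```

```text
t 3.87 tips in frame [ -8.5  40.1 169.4] world [ 468.2 -185.1  169.4] yaw of tool y 0.071 down [-0.004  0.001 -1.   ] F [-0.4  0.1 -0. ] open 0.008 j [ 0.23  0.26  0.06  1.95 -0.02  0.93  0.37]
```

Call:
arm_command --steps "0 0 11 -1 0 0 0;0 0 15 1 0 0 0;0 0 14 3 0 0 0;0 0 14 6 0 0 0;0 0 13 10 0 0 0;0 0 11 8 0 0 0;0 0 10 12 0 0 0;0 0 6 9 0 0 0;0 0 5 8 0 0 0;0 0 4 8 0 0 0;0 0 0 0 0 0 0"

```text
t: 4.78
eef_pos: [572.6, -177.9, 186.3]
tcp_rot: [0.681, 0.732, -0.0, -0.001]
force: [-0.5, 0.5, -0.4]
opening: 0.006
finger_force: 0.2
```

Run:
```python
from h import *
here()
c=viewer.get_calibration('wrist');shot('scene','s1.png');im=shot('wrist','w2.png')
a=cv2.imread('pics/s1.png')[220:420,300:520];b=cv2.imread('pics/w2.png')
cv2.imwrite('pics/v2.png',np.hstack([cv2.resize(a,(418,380),interpolation=2),cv2.resize(b,(380,380))]))
```

```text
t 4.78 tips in frame [ 96.1  39.9 106.3] world [ 572.5 -177.8  106.3] yaw of tool y 0.071 down [-0.001  0.    -1.   ] F [-0.5  0.5 -0.4] open 0.006 j [ 0.18  0.49  0.05  1.78 -0.03  0.88  0.32]
```

View pics/v2.png

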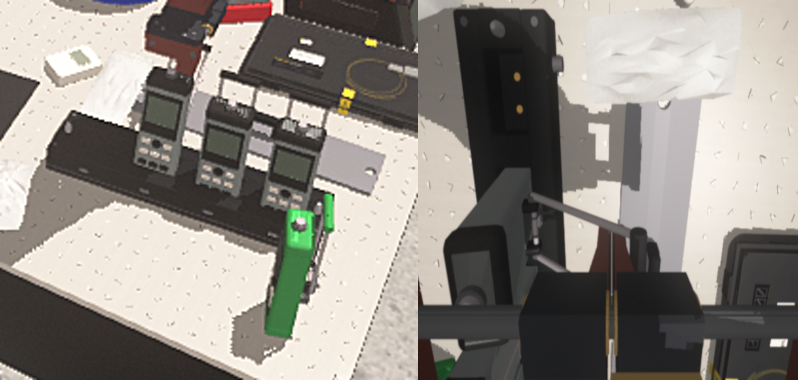

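The wrist half shows stand 3 swung out behind meter 3, with its wires slanting back from (530,195) to (640,240). Stands 1 and 2 are still up. Stand 2 next.

Call:
arm_command --steps "0 0 0 -40 0 0 0;0 0 0 -40 0 0 0;0 0 0 -15 0 0 0;0 -20 -26 0 0 0 0;0 -20 -26 0 0 0 0;0 -20 -26 0 0 0 0;0 -20 -26 0 0 0 0;0 0 0 15 0 0 0;0 0 0 15 0 0 0;0 0 0 0 0 0 0"

```text
t: 5.72
eef_pos: [472.8, -265.6, 251.5]
tcp_rot: [0.682, 0.731, -0.0, -0.001]
force: [-0.6, 0.5, -0.1]
opening: 0.006
finger_force: 0.0
```

```bash
python3 -c "from h import *;here()"
```

```text
t 5.72 tips in frame [ -9.7 -40.5 171.5] world [ 472.7 -265.6  171.5] yaw of tool y 0.069 down [-0.002  0.001 -1.   ] F [-0.6  0.5 -0.1] open 0.006 j [ 0.34  0.32  0.1   1.86 -0.04  0.96  0.53]
```

Call:
arm_command --steps "0 0 13 0 0 0 0;0 0 15 2 0 0 0;0 0 14 3 0 0 0;0 0 14 6 0 0 0;0 0 13 10 0 0 0;0 0 11 8 0 0 0;0 0 10 12 0 0 0;0 0 6 9 0 0 0;0 0 5 8 0 0 0;0 0 4 8 0 0 0;0 0 0 0 0 0 0;0 0 0 -40 0 0 0;0 0 0 -40 0 0 0;0 0 0 -17 0 0 0;0 -20 -26 0 0 0 0;0 -20 -26 0 0 0 0;0 -20 -26 0 0 0 0;0 -20 -26 0 0 0 0;0 0 0 30 0 0 0;0 0 0 0 0 0 0"

```text
t: 7.38
eef_pos: [477.7, -346.2, 250.9]
tcp_rot: [0.683, 0.73, -0.001, -0.002]
force: [-0.9, 0.9, -1.3]
opening: 0.004
finger_force: 0.0
```

```bash
python3 -c "from h import *;here()"
```

```text
t 7.38 tips in frame [ -10.7 -121.1  170.9] world [ 477.4 -346.1  170.9] yaw of tool y 0.067 down [-0.004  0.002 -1.   ] F [-0.9  0.9 -1.3] open 0.004 j [ 0.45  0.4   0.12  1.75 -0.06  1.    0.66]
```

Call:
arm_command --steps "0 1 14 0 0 0 0;0 0 15 2 0 0 0;0 0 14 3 0 0 0;0 0 14 6 0 0 0;0 0 13 10 0 0 0;0 0 11 8 0 0 0;0 0 10 12 0 0 0;0 0 6 9 0 0 0;0 0 5 8 0 0 0;0 0 5 8 0 0 0;0 0 0 0 0 0 0;0 0 0 -40 0 0 0;0 0 0 -40 0 0 0;0 0 -20 -30 0 0 0;0 30 -20 -15 0 0 0;0 35 -20 0 0 0 0;0 35 -20 0 0 0 0;0 35 -20 0 0 0 0"

```text
t: 8.88
eef_pos: [477.0, -208.1, 313.5]
tcp_rot: [0.682, 0.731, 0.0, 0.001]
force: [-0.1, -0.4, -0.3]
opening: 0.005
finger_force: 0.0
```

Call:
arm_command --steps "75 0 0 0 0 0 -0.125;75 0 0 0 0 0 -0.125;75 0 0 0 0 0 -0.125;75 0 0 0 0 0 -0.125;75 0 0 0 0 0 -0.125;75 0 0 0 0 0 -0.125;75 0 0 0 0 0 -0.125;75 0 0 0 0 0 -0.125;75 0 0 0 0 0 -0.125;75 0 0 0 0 0 -0.125;75 0 0 0 0 0 -0.125;75 0 0 0 0 0 -0.125;75 0 0 0 0 0 -0.071;75 0 0 0 0 0 0;75 0 0 0 0 0 0"

```text
t: 10.13
eef_pos: [478.2, -209.3, 313.1]
tcp_rot: [-0.034, 0.999, -0.0, 0.0]
force: [-0.6, 0.4, -0.2]
opening: 0.749
finger_force: 0.0
```

Run:
```python
from h import *
here()
np.save('c3.npy',viewer.get_calibration('wrist'),allow_pickle=True)
im=shot('wrist','w3.png');shot('scene','s3.png')
a=cv2.imread('pics/s3.png')[220:420,300:520];b=cv2.imread('pics/w3.png')
cv2.imwrite('pics/v3.png',np.hstack([cv2.resize(a,(300,273),interpolation=2),cv2.resize(b,(364,273))]))
```

```text
t 10.13 tips in frame [-2.000e-01  1.520e+01  2.331e+02] world [ 478.2 -209.3  233.1] yaw of tool y 1.639 down [ 0.001 -0.    -1.   ] F [-0.6  0.4 -0.2] open 0.749 j [ 0.43  0.23 -0.13  1.82  0.03  1.09  1.92]
```

View pics/v3.png

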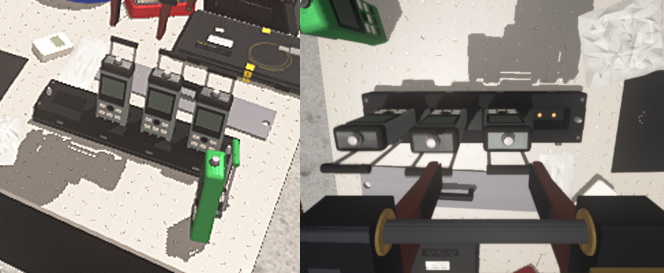

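Run:
```python
from h import *
for i,y in enumerate((-120,-40,40)):
  for th in (0,.4,.8,1.3,1.85):
    P=pose(D,[[22+98*np.sin(th),y,84+98*np.cos(th)]]); print(i+1,th,np.round(proj('scene',P)).tolist(),np.round(proj('wrist',P)).tolist())
a=cv2.imread('pics/s3.png')[230:350,350:490];b=cv2.imread('pics/w3.png')[100:340,0:420]
cv2.imwrite('pics/v4.png',np.hstack([cv2.resize(a,(420,360),interpolation=2),cv2.resize(b,(380,360))]))
```

```text
1 0 [[463.0, 270.0]] [[86.0, 302.0]]
1 0.4 [[467.0, 262.0]] [[103.0, 353.0]]
1 0.8 [[468.0, 261.0]] [[127.0, 377.0]]
1 1.3 [[467.0, 269.0]] [[156.0, 371.0]]
1 1.85 [[463.0, 286.0]] [[179.0, 337.0]]
2 0 [[426.0, 259.0]] [[227.0, 302.0]]
2 0.4 [[431.0, 252.0]] [[234.0, 353.0]]
2 0.8 [[433.0, 251.0]] [[244.0, 377.0]]
2 1.3 [[433.0, 259.0]] [[256.0, 371.0]]
2 1.85 [[430.0, 276.0]] [[265.0, 337.0]]
3 0 [[391.0, 249.0]] [[368.0, 301.0]]
3 0.4 [[396.0, 242.0]] [[365.0, 353.0]]
3 0.8 [[400.0, 242.0]] [[361.0, 377.0]]
3 1.3 [[401.0, 250.0]] [[356.0, 371.0]]
3 1.85 [[399.0, 267.0]] [[352.0, 337.0]]
```

View pics/v4.png

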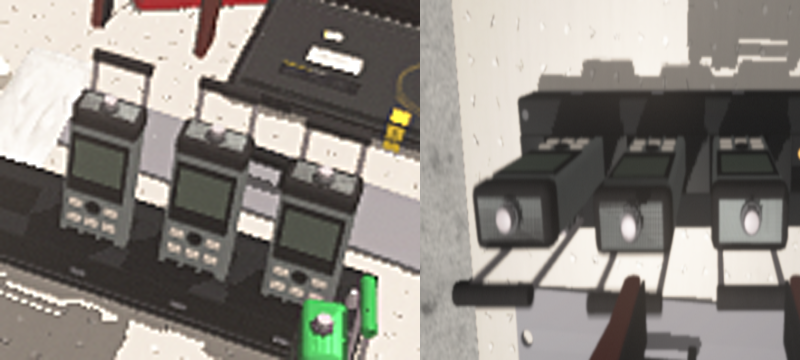

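Viewed: all three bails read back at θ=0, with bars at scene (391,250) and (424,259). The meters lean back in their pockets under the push, so I stopped short of dead centre. I'll repeat with about 25 mm more travel.

Call:
arm_command --steps "0 5 13 15 0 0 0;0 0 13 18 0 0 0;0 0 0 0 0 0 0;0 0 0 0 0 0 0;0 0 0 0 0 0 0;0 0 0 0 0 0 0;0 0 0 0 0 0 0;0 0 0 0 0 0 0;0 0 0 0 0 0 0;0 0 0 0 0 0 0;0 0 0 0 0 0 0;0 0 0 15 0 0 0;0 0 0 14 0 0 0;0 0 0 0 0 0 0"

```text
t: 11.4
eef_pos: [470.4, -183.1, 248.6]
tcp_rot: [-0.036, 0.999, 0.001, -0.002]
force: [-1.0, 0.3, -0.3]
opening: 0.003
finger_force: 0.0
```

```bash
python3 -c "from h import *;here()"
```

```text
t 11.4 tips in frame [ -6.4  42.  168.6] world [ 470.2 -183.1  168.6] yaw of tool y 1.642 down [-0.003  0.001 -1.   ] F [-1.   0.3 -0.3] open 0.003 j [ 0.4   0.27 -0.15  1.94  0.05  0.94  1.87]
```

Call:
arm_command --steps "0 -9 -1 -2 0 0 0;0 -15 0 1 0 0 0;0 -16 0 4 0 0 0;0 -16 0 7 0 0 0;0 -14 0 10 0 0 0;0 -12 0 11 0 0 0;0 -12 0 12 0 0 0;0 -10 0 11 0 0 0;0 -8 0 8 0 0 0;0 -8 0 7 0 0 0;0 -6 0 4 0 0 0;0 -4 0 2 0 0 0;0 0 0 0 0 0 0"

```text
t: 12.48
eef_pos: [591.6, -176.4, 169.7]
tcp_rot: [-0.034, 0.999, 0.001, -0.013]
force: [-25.8, -2.0, -7.9]
opening: 0.004
finger_force: 13.0
```

Run:
```python
from h import *
here()
for th in (0,.5,.95,1.3,1.85): print(th,np.round(proj('scene',pose(D,[[22+98*np.sin(th),40,84+98*np.cos(th)]])),0),np.round(proj('wrist',pose(D,[[22+98*np.sin(th),40,84+98*np.cos(th)]])),0))
shot('scene','s5.png');im=shot('wrist','w5.png')
for n in ('scene','wrist'):
  viewer.read_camera(n);print(n,[(round(r['p'],2),np.round(r['rect']).tolist()) for r in trace('foot_3',n)])
a=cv2.imread('pics/s5.png')[230:350,350:490];b=cv2.imread('pics/w5.png')
cv2.imwrite('pics/v5.png',np.hstack([cv2.resize(a,(350,300),interpolation=2),cv2.resize(b,(400,300))]))
```

```text
t 12.48 tips in frame [113.1  40.3  89.7] world [ 589.5 -176.3   89.7] yaw of tool y 1.64 down [-0.027  0.002 -1.   ] F [-25.8  -2.   -7.9] open 0.004 j [ 0.3   0.55 -0.13  1.72  0.09  0.91  1.77]
0 [[391. 249.]] [[321.  15.]]
0.5 [[397. 242.]] [[322. 271.]]
0.95 [[401. 243.]] [[323. 340.]]
1.3 [[401. 250.]] [[323. 335.]]
1.85 [[399. 267.]] [[324. 284.]]
scene [(0.53, [397.0, 249.0, 411.0, 277.0]), (0.51, [464.0, 322.0, 473.0, 374.0])]
wrist [(0.91, [267.0, 132.0, 382.0, 342.0]), (0.7, [0.0, 16.0, 173.0, 112.0]), (0.67, [201.0, 1.0, 439.0, 365.0])]
```

View pics/v5.png

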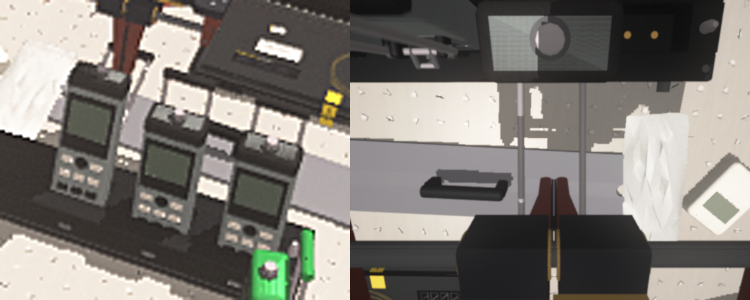

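Force is 26 N: the bar is near θ≈1.3 (scene (405,252)) and the finger is just pulling along the wires. I'll ease back while dragging down so it can snap.

Call:
arm_command --steps "0 4 0 6 0 0 0;0 4 0 6 0 0 0;0 5 0 4 0 0 0;0 5 0 0 0 0 0;0 0 0 0 0 0 0;0 0 0 0 0 0 0"

```text
t: 13.28
eef_pos: [583.0, -176.6, 160.1]
tcp_rot: [-0.035, 0.999, -0.0, -0.0]
force: [-5.1, -1.2, -2.7]
opening: 0.006
finger_force: 2.7
```

Run:
```python
from h import *
here()
viewer.read_camera('scene');print([(round(r['p'],2),np.round(r['rect']).tolist()) for r in trace('foot_3','scene')])
im=shot('scene','s6.png');a=cv2.imread('pics/s6.png')[230:310,360:440]
cv2.imwrite('pics/v6.png',cv2.resize(a,(400,400),interpolation=2))
```

```text
t 13.28 tips in frame [106.6  40.4  80.1] world [ 582.9 -176.7   80.1] yaw of tool y 1.642 down [-0.001 -0.    -1.   ] F [-5.1 -1.2 -2.7] open 0.006 j [ 0.31  0.54 -0.14  1.76  0.09  0.84  1.78]
[(0.58, [403.0, 260.0, 405.0, 264.0]), (0.55, [451.0, 266.0, 475.0, 283.0]), (0.51, [464.0, 325.0, 473.0, 376.0]), (0.45, [413.0, 259.0, 436.0, 277.0])]
```

View pics/v6.png

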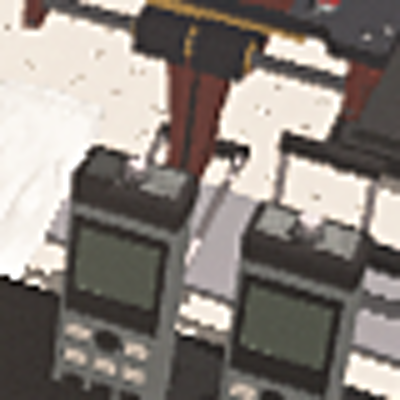

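The bar is now at scene (400,260), θ≈1.6, well past centre. Backing off fully and lifting.

Call:
arm_command --steps "0 6 0 0 0 0 0;0 6 0 0 0 0 0;0 0 0 0 0 0 0;0 0 0 0 0 0 0"

```text
t: 13.77
eef_pos: [572.1, -177.4, 160.6]
tcp_rot: [-0.036, 0.999, -0.0, 0.001]
force: [0.4, 0.5, 0.3]
opening: 0.007
finger_force: 0.0
```

Run:
```python
from h import *
here()
viewer.read_camera('scene');print([(round(r['p'],2),np.round(r['rect']).tolist()) for r in trace('foot_3','scene')])
```

```text
t 13.77 tips in frame [95.9 40.4 80.6] world [ 572.3 -177.4   80.6] yaw of tool y 1.642 down [ 0.003 -0.    -1.   ] F [0.4 0.5 0.3] open 0.007 j [ 0.32  0.52 -0.14  1.79  0.09  0.83  1.78]
[(0.59, [465.0, 322.0, 471.0, 374.0]), (0.54, [451.0, 270.0, 479.0, 288.0]), (0.46, [415.0, 258.0, 436.0, 269.0])]
```

Call:
arm_command --steps "0 0 0 -40 0 0 0;0 0 0 -40 0 0 0;0 0 0 -40 0 0 0;0 25 -20 0 0 0 0;0 25 -20 0 0 0 0;0 25 -20 0 0 0 0;0 26 -20 0 0 0 0;0 0 0 15 0 0 0;0 0 0 14 0 0 0;0 0 0 0 0 0 0"

```text
t: 14.7
eef_pos: [475.3, -264.4, 248.9]
tcp_rot: [-0.035, 0.999, 0.001, -0.001]
force: [-0.3, 0.8, 0.1]
opening: 0.002
finger_force: 0.0
```

Run:
```python
from h import *
here()
im=shot('scene','s7.png');a=cv2.imread('pics/s7.png')[230:310,360:440]
viewer.read_camera('scene');print([(round(r['p'],2),np.round(r['rect']).tolist()) for r in trace('foot_3','scene')])
```

```text
t 14.7 tips in frame [ -7.2 -39.4 168.9] world [ 475.1 -264.3  168.9] yaw of tool y 1.641 down [-0.002  0.001 -1.   ] F [-0.3  0.8  0.1] open 0.002 j [ 0.51  0.33 -0.11  1.85  0.04  0.96  2.02]
[(0.73, [452.0, 269.0, 479.0, 287.0]), (0.72, [461.0, 321.0, 475.0, 377.0]), (0.49, [401.0, 271.0, 408.0, 283.0]), (0.41, [414.0, 262.0, 437.0, 270.0])]
```

Call:
arm_command --steps "0 -9 0 -2 0 0 0;0 -16 0 1 0 0 0;0 -16 0 4 0 0 0;0 -16 0 7 0 0 0;0 -14 0 10 0 0 0;0 -12 0 11 0 0 0;0 -12 0 12 0 0 0;0 -10 0 11 0 0 0;0 -8 0 8 0 0 0;0 -5 0 9 0 0 0;0 2 0 10 0 0 0;0 6 0 8 0 0 0;0 8 0 0 0 0 0;0 0 0 0 0 0 0;0 0 0 -40 0 0 0;0 0 0 -40 0 0 0;0 0 0 -40 0 0 0"

```text
t: 16.27
eef_pos: [577.8, -257.1, 284.2]
tcp_rot: [-0.035, 0.999, -0.0, 0.001]
force: [1.3, -0.4, -0.2]
opening: 0.007
finger_force: 0.0
```

Call:
arm_command --steps "0 25 -20 0 0 0 0;0 25 -20 0 0 0 0;0 26 -20 0 0 0 0;0 26 -20 0 0 0 0;0 0 -2 0 0 0 0;0 0 0 0 0 0 0"

```text
t: 16.77
eef_pos: [480.6, -348.5, 283.4]
tcp_rot: [-0.033, 0.999, -0.001, 0.001]
force: [0.6, 0.4, -0.9]
opening: 0.006
finger_force: 0.0
```

Run:
```python
from h import *
here()
im=shot('scene','s8.png');a=cv2.imread('pics/s8.png')[230:310,360:440]
print([(round(r['p'],2),np.round(r['rect']).tolist()) for r in trace('foot_3','scene')])
```

```text
t 16.77 tips in frame [  -7.5 -123.9  203.4] world [ 480.8 -348.7  203.4] yaw of tool y 1.637 down [ 0.002 -0.002 -1.   ] F [ 0.6  0.4 -0.9] open 0.006 j [ 0.61  0.38 -0.08  1.7   0.04  1.07  2.15]
[(0.61, [399.0, 270.0, 406.0, 285.0]), (0.56, [463.0, 325.0, 474.0, 378.0])]
```

Call:
arm_command --steps "0 0 2 17 0 0 0;0 0 0 15 0 0 0;0 0 0 0 0 0 0;0 -9 0 -1 0 0 0;0 -16 0 1 0 0 0;0 -16 0 4 0 0 0;0 -16 0 7 0 0 0;0 -14 0 10 0 0 0;0 -12 0 11 0 0 0;0 -12 0 12 0 0 0;0 -10 0 11 0 0 0;0 -8 0 8 0 0 0;0 -5 0 9 0 0 0;0 2 0 10 0 0 0;0 6 0 8 0 0 0;0 8 0 0 0 0 0;0 0 0 0 0 0 0;75 0 0 -40 0 0 0;75 0 0 -40 0 0 0;75 0 0 -40 0 0 0"

```text
t: 18.53
eef_pos: [583.4, -336.9, 282.2]
tcp_rot: [-0.035, 0.999, -0.0, 0.0]
force: [0.6, 0.0, -0.2]
opening: 0.195
finger_force: 0.0
```

Call:
arm_command --steps "75 25 25 -15 0 0 0;75 25 25 -15 0 0 0;75 26 27 -10 0 0 0;75 26 27 0 0 0 0;75 0 30 0 0 0 0;75 0 30 0 0 0 0;75 0 0 0 0 0 0"

```text
t: 19.12
eef_pos: [470.2, -175.0, 321.8]
tcp_rot: [-0.038, 0.999, 0.0, 0.002]
force: [0.3, 0.8, -0.2]
opening: 0.719
finger_force: 0.0
```

Run:
```python
from h import *
here()
c=viewer.get_calibration('wrist');np.save('c9.npy',c,allow_pickle=True)
im=shot('scene','s9.png');shot('wrist','w9.png')
a=cv2.imread('pics/s9.png')[230:350,350:490];b=cv2.imread('pics/w9.png')
cv2.imwrite('pics/v9.png',np.hstack([cv2.resize(a,(320,360),interpolation=2),cv2.resize(b,(480,360))]))
```

```text
t 19.12 tips in frame [ -5.4  50.1 241.8] world [ 470.6 -174.9  241.8] yaw of tool y 1.647 down [ 0.004  0.001 -1.   ] F [ 0.3  0.8 -0.2] open 0.719 j [ 0.4   0.19 -0.16  1.86  0.03  1.09  1.87]
```

View pics/v9.png

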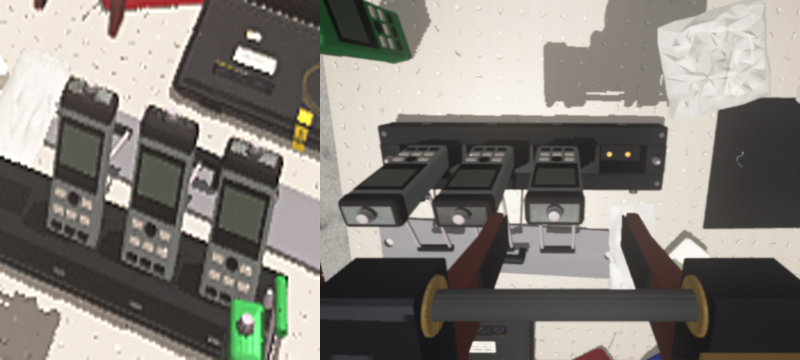

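All three stands are out behind the meters, and none shows above the tops in the scene. Connectors are at wrist px (313,280), (187,290) and (65,285).

Run:
```python
from h import *
c=np.load('c9.npy',allow_pickle=True).item()
P=ray('wrist',[[313,280],[186,291],[63,286]],163,c)
k,q=np.cos(D[2]),np.sin(D[2])
for p in P:
    v=p[:2]-D[:2]; print(np.round(p),np.round([k*v[0]+q*v[1],-q*v[0]+k*v[1]],1))
print('mat corners',np.round(ray('wrist',[[527,132],[512,301]],3,c)))
```

```text
[ 492. -181.  163.] [15.4 42.9]
[ 506. -261.  163.] [ 23.4 -37.8]
[ 508. -338.  163.] [  20.5 -115.2]
mat corners [[393.  10.   3.]
 [566.  32.   3.]]
```

Call:
arm_command --steps "78 -9 -4 20 0 0 0;78 -9 -3.5 20 0 0 0;78 0 0 0 0 0 0;78 0 0 20 0 0 0;78 0 0 30 0 0 0;78 0 0 30 0 0 0;78 0 0 0 0 0 0"

```text
t: 19.8
eef_pos: [486.3, -187.1, 195.9]
tcp_rot: [-0.035, 0.999, 0.001, -0.003]
force: [-0.4, 0.9, -0.4]
opening: 0.778
finger_force: 0.0
```

Run:
```python
from h import *
here()
shot('wrist','w10.png'); 
for r in trace('meter_3','wrist')[:3]: print(r['p'],r['rect'])
```

```text
t 19.8 tips in frame [  8.9  37.  115.9] world [ 485.7 -187.   115.9] yaw of tool y 1.641 down [-0.007  0.002 -1.   ] F [-0.4  0.9 -0.4] open 0.778 j [ 0.39  0.37 -0.15  1.95  0.07  0.84  1.85]
0.98 [256.3, 209.2, 408.7, 385.5]
0.76 [1.2, 0.8, 40.9, 49.2]
0.62 [0.0, 208.0, 110.0, 368.4]
```

View pics/w10.png

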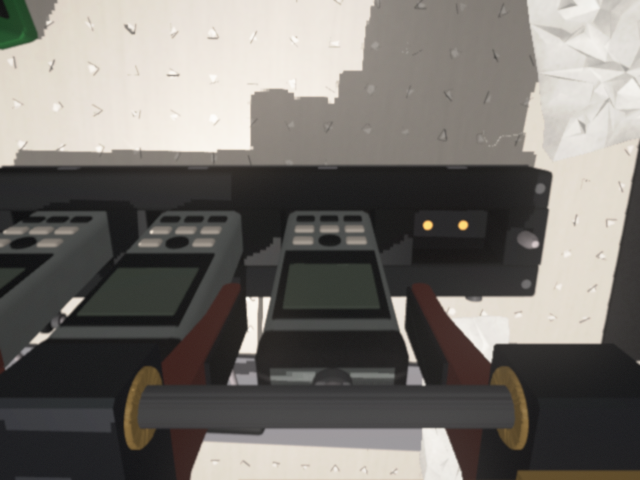

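Meter 3 sits between the fingers (image column 332, finger midline 325). Gripping and lifting it.

Call:
arm_command --steps "50 0 3 0 0 0 0;0 0 0 0 0 0 0;0 0 0 0 0 0 0;0 0 0 0 0 0 0;0 0 0 0 0 0 0;0 0 0 0 0 0 0;0 0 0 -10 0 0 0;0 0 0 -15 0 0 0;0 0 0 -20 0 0 0;0 0 0 -20 0 0 0;0 0 0 -15 0 0 0;0 0 0 0 0 0 0"

```text
t: 20.9
eef_pos: [489.6, -184.1, 283.1]
tcp_rot: [-0.036, 0.999, -0.001, 0.002]
force: [-0.1, -0.8, -2.3]
opening: 0.592
finger_force: 30.0
```

Run:
```python
from h import *
here()
shot('side','sd11.png');c=shot('wrist','w11.png')
print([(round(r['p'],2),np.round(r['rect']).tolist()) for r in trace('meter_3','wrist')])
a=cv2.imread('pics/sd11.png')[120:420,220:460];b=cv2.imread('pics/w11.png')
cv2.imwrite('pics/v11.png',np.hstack([cv2.resize(a,(360,450)),cv2.resize(b,(440,450))]))
```

```text
t 20.9 tips in frame [ 13.3  39.4 203.1] world [ 490.  -184.2  203.1] yaw of tool y 1.642 down [ 0.005 -0.002 -1.   ] F [-0.1 -0.8 -2.3] open 0.592 j [ 0.4   0.26 -0.16  1.86  0.05  1.02  1.86]
[(0.91, [252.0, 196.0, 399.0, 384.0]), (0.89, [129.0, 181.0, 258.0, 339.0]), (0.58, [0.0, 1.0, 105.0, 60.0]), (0.56, [0.0, 180.0, 172.0, 342.0])]
```

View pics/v11.png

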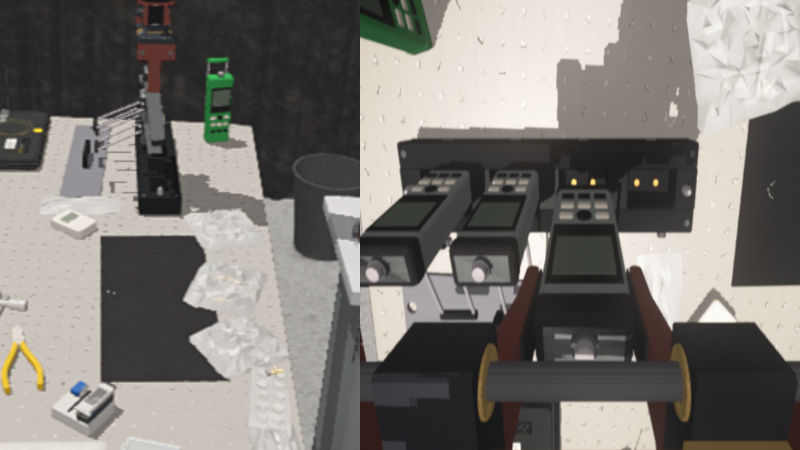

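Run:
```python
from h import *
M=[463,212,.08]
print('mat corners px side',np.round(proj('side',pose(M,[[x,y,3] for x in (-90,90) for y in(-190,190)]))).tolist())
pts=[[346,310],[346,348],[364,312],[372,378],[345,270],[360,334]]
for z in (3,30): print(z,np.round(ray('side',pts,z)).tolist())
b=cv2.imread('pics/sd11.png')[250:400,270:430];cv2.imwrite('pics/v12.png',cv2.resize(b,None,fx=4,fy=4,interpolation=2))
```

```text
mat corners px side [[355.0, 277.0], [374.0, 373.0], [287.0, 277.0], [287.0, 374.0]]
3 [[414.0, 171.0, 3.0], [415.0, 316.0, 3.0], [370.0, 176.0, 3.0], [362.0, 409.0, 3.0], [415.0, -16.0, 3.0], [382.0, 263.0, 3.0]]
30 [[415.0, 210.0, 30.0], [416.0, 349.0, 30.0], [373.0, 214.0, 30.0], [365.0, 439.0, 30.0], [417.0, 29.0, 30.0], [385.0, 299.0, 30.0]]
```

View pics/v12.png

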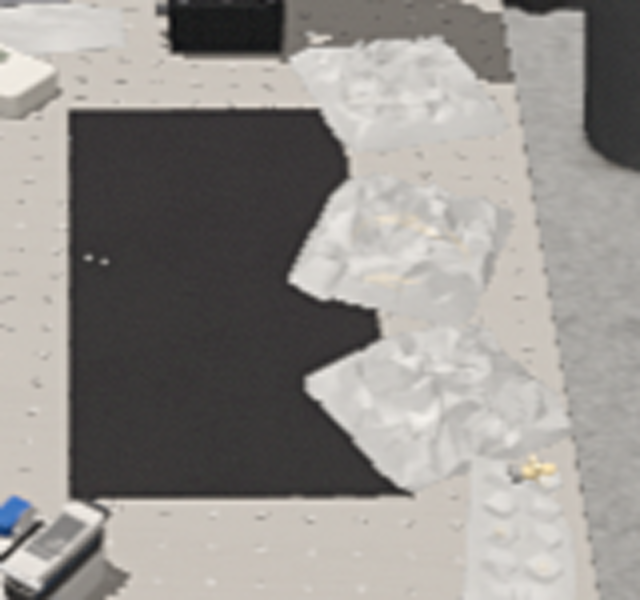

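Mat corners fit at side px (355,277), (287,277), (287,374), (374,373). Film bags intrude on its robot side near y≈205 and 305, so I'll stand the meters at world y≈255, 145 and 58, feet toward the far edge. First I measure meter 3's lean in the grip from the mask width.

```bash
cat >> h.py <<'E'
def lean():
    "lean of the held meter relative to tool axis, from front-face width vs row"
    r=trace('meter_3','wrist')
    c=viewer.get_calibration('wrist')
    r=[a for a in r if a['rect'][0]<326<a['rect'][2] and a['p']>.4]
    if not r: print('none'); return
    m=r[0]['pixels']; K=np.array(c['mtx']);f=K[0,0]
    rows=[];w=[];mid=[]
    top=int(r[0]['rect'][1])
    for v in range(top,int(r[0]['rect'][3])):
        xs=np.nonzero(m[v])[0]
        if len(xs): rows.append(v);w.append(xs.max()-xs.min()+1);mid.append((xs.max()+xs.min())/2)
    rows=np.array(rows);w=np.array(w,float);print('rect',r[0]['rect'],'widths',dict(zip(rows[::12].tolist(),w[::12].tolist())))
    s=(rows>top+12)&(rows<top+120); a,b=np.polyfit(rows[s],w[s],1)
    # line points in camera (y down, z fwd)
    pts=[]
    for v in (top,top+120):
        Z=f*52/(a*v+b); pts.append([0,(v-K[1,2])/f*Z,Z])
    T=np.linalg.inv(c['camera_from_world']); W=[(T@np.r_[np.array(p)*[1,-1,-1],1])[:3] for p in pts]
    o=ctrl.observe(); Rm=R.from_quat(o['tcp_rot']).as_matrix(); L=[Rm.T@(p-o['eef_pos']) for p in W]
    d=L[0]-L[1]; print('front face in tool frame (x,z):',np.round(L,1).tolist(),'lean(top toward tool -x):',np.arctan2(d[0],d[2]),'mid col',np.mean(mid))
E
python3 -c "
from h import *
lean()"
```

```text
rect [252.1, 196.3, 398.9, 383.9] widths {196: 66.0, 208: 82.0, 220: 86.0, 232: 92.0, 244: 98.0, 256: 104.0, 268: 110.0, 280: 115.0, 292: 122.0, 304: 128.0, 316: 137.0, 328: 143.0, 340: 146.0, 352: 142.0, 364: 140.0, 376: 140.0}
front face in tool frame (x,z): [[25.0, 0.6, 202.2], [3.9, 0.7, 62.5]] lean(top toward tool -x): 0.1499956965212268 mid col 325.58288770053474
```

Call:
arm_command --steps "0 -1 20 0 0 0 0;0 -1 32 0 0 0 0;0 -1 36 0 0 0 0;0 -1 36 0 0 0 0;0 -1 36 0 0 0 0;0 -1 36 0 0 0 0;0 -1 36 0 0 0 0;0 -1 36 0 0 0 0;0 -1 36 0 0 0 0;0 -1 36 0 0 0 0;0 -1 36 0 0 0 0;0 -1 36 0 0 0 0;0 -1 20 0 0 0 0;0 -1 8 0 0 0 0;0 0 0 0 0 0 0"

```text
t: 22.35
eef_pos: [470.3, 258.1, 278.4]
tcp_rot: [-0.037, 0.999, 0.0, -0.001]
force: [1.2, -0.1, -3.3]
opening: 0.59
finger_force: 30.0
```

```bash
cat >> h.py <<'E'
M=np.array([463,212,.08])
E
python3 -c "
from h import *
here(M);viewer.read_camera('wrist');lean()"
```

```text
t 22.35 tips in frame [ 10.8  45.3 198.4] world [470.2 258.1 198.4] yaw of tool y 1.646 down [-0.002  0.    -1.   ] F [ 1.2 -0.1 -3.3] open 0.59 j [-0.26  0.32 -0.41  1.82  0.14  1.04  0.92]
rect [254.8, 192.7, 398.5, 383.7] widths {192: 71.0, 204: 82.0, 216: 86.0, 228: 91.0, 240: 98.0, 252: 103.0, 264: 109.0, 276: 115.0, 288: 121.0, 300: 126.0, 312: 132.0, 324: 140.0, 336: 145.0, 348: 144.0, 360: 140.0, 372: 140.0}
front face in tool frame (x,z): [[27.9, 0.6, 201.3], [4.3, 0.7, 65.1]] lean(top toward tool -x): 0.17209083774656167 mid col 325.4397905759162
```

Call:
arm_command --steps "0 0 0 25 0 0 0;0 0 0 28 0 0 0;0 0 0 0 0 0.09 0;0 0 0 0 0 0.09 0;0 0 0 0 0 0.08 0;0 -4 0 14 0 0 0;0 -3.7 0 14 0 0 0;0 0 0 0 0 0 0;0 0 0 0 0 0 0"

```text
t: 23.2
eef_pos: [471.7, 254.2, 197.1]
tcp_rot: [-0.034, 0.991, -0.005, -0.13]
force: [0.3, -0.2, -2.5]
opening: 0.59
finger_force: 30.0
```

```bash
python3 -c "
from h import *
here(M);viewer.read_camera('side');
for n in('meter_3','foot_3'):print(n,[(round(r['p'],2),np.round(r['rect']).tolist()) for r in trace(n,'side')])
# predicted stand
phi=.42;c,s=np.cos(phi),np.sin(phi)
f=lambda lx,lz,y:[-47+lx*c+lz*s,y,3+5.7-lx*s+lz*c]
print(np.round(proj('side',pose(M,[f(14,0,71),f(14,0,19),f(116,51,66),f(116,51,20),f(0,150,45),f(-14,0,45)]))))
"
```

```text
t 23.2 tips in frame [ -8.7  41.4 119.8] world [451.  252.6 119.8] yaw of tool y 1.64 down [-0.258 -0.019 -0.966] F [ 0.3 -0.2 -2.5] open 0.59 j [-0.23  0.53 -0.41  1.75  0.08  1.13  0.99]
meter_3 [(0.83, [294.0, 279.0, 356.0, 334.0]), (0.7, [359.0, 160.0, 376.0, 216.0]), (0.54, [258.0, 206.0, 292.0, 252.0])]
foot_3 [(0.77, [293.0, 304.0, 326.0, 332.0]), (0.63, [358.0, 159.0, 376.0, 173.0])]
[[342. 338.]
 [340. 324.]
 [292. 335.]
 [292. 323.]
 [322. 278.]
 [353. 327.]]
```

Call:
arm_command --steps "0 -1.3 0 4.8 0 0 0;0 -0.8 0 2.9 0 0 0;0 0 0 0 0 0 0;0 0 0 0 0 0 0"

```text
t: 23.68
eef_pos: [472.7, 256.5, 191.9]
tcp_rot: [-0.035, 0.991, -0.004, -0.128]
force: [1.4, -1.7, 12.0]
opening: 0.587
finger_force: 30.0
```

Call:
arm_command --steps "62 0.3 0 -1 0 0 0;66 0 0 0 0 0 0;72 0 0 0 0 0 0;78 0 0 0 0 0 0;78 0 0 0 0 0 0;78 0 0 0 0 0 0"

```text
t: 24.18
eef_pos: [471.4, 256.2, 190.5]
tcp_rot: [-0.035, 0.991, -0.005, -0.13]
force: [-0.4, -0.2, 0.3]
opening: 0.777
finger_force: 0.0
```

```bash
python3 -c "
from h import *
here(M);viewer.read_camera('side');viewer.read_camera('wrist')
for n in('meter_3','foot_3'):print(n,[(round(r['p'],2),np.round(r['rect']).tolist()) for r in trace(n,'side')])
lean()
"
```

```text
t 24.18 tips in frame [ -8.7  43.5 113.2] world [450.9 254.7 113.2] yaw of tool y 1.642 down [-0.257 -0.018 -0.966] F [-0.4 -0.2  0.3] open 0.777 j [-0.23  0.54 -0.41  1.75  0.08  1.12  0.99]
meter_3 [(0.7, [293.0, 290.0, 354.0, 338.0]), (0.65, [358.0, 160.0, 376.0, 216.0]), (0.56, [282.0, 215.0, 289.0, 222.0])]
foot_3 [(0.62, [291.0, 309.0, 327.0, 336.0])]
rect [254.5, 197.2, 398.7, 383.8] widths {197: 68.0, 209: 83.0, 221: 87.0, 233: 92.0, 245: 98.0, 257: 103.0, 269: 109.0, 281: 116.0, 293: 121.0, 305: 127.0, 317: 133.0, 329: 142.0, 341: 148.0, 353: 148.0, 365: 145.0, 377: 142.0}
front face in tool frame (x,z): [[24.6, 0.6, 200.6], [3.0, 0.7, 63.5]] lean(top toward tool -x): 0.1567292815138393 mid col 326.0994623655914
```

Call:
arm_command --steps "78 0 0 -30 0 0 0;78 0 0 -40 0 0 0;78 0 0 -40 0 0 0;78 0 0 -10 0 -0.09 0;78 0 0 0 0 -0.09 0;78 0 0 0 0 -0.08 0;78 2.5 -37 0 0 0 0;78 2.5 -37 0 0 0 0;78 2.5 -37 0 0 0 0;78 2.5 -37 0 0 0 0;78 2.5 -37 0 0 0 0;78 2.5 -37 0 0 0 0;78 2.5 -37 0 0 0 0;78 2.5 -37 0 0 0 0;78 2.5 -37 0 0 0 0;78 2.5 -37 0 0 0 0;78 2.5 -37 0 0 0 0;78 2.5 -37 0 0 0 0;78 2.5 -37 0 0 0 0;78 0 0 0 0 0 0"

```text
t: 26.1
eef_pos: [502.5, -231.9, 306.5]
tcp_rot: [-0.031, 1.0, -0.002, -0.0]
force: [-0.7, -0.3, 0.1]
opening: 0.778
finger_force: 0.0
```

```bash
python3 -c "
from h import *
here()
viewer.read_camera('side')
for n in('meter_3','foot_3'):print(n,[(round(r['p'],2),np.round(r['rect']).tolist()) for r in trace(n,'side')])
viewer.read_camera('wrist')
for r in trace('meter_3','wrist'): 
  m=r['pixels'];b=r['rect'];yy,xx=np.nonzero(m)
  print('wrist',round(r['p'],2),np.round(b), 'front top corner row mid', [ (v,np.nonzero(m[v])[0][[0,-1]].tolist()) for v in range(int(b[1])+2,int(b[3])-1,12) if m[v].any()])
c=viewer.get_calibration('wrist')
for y in(-120,-40): print(np.round(proj('wrist',pose(D,[[x,y+s,z] for x,z in((6,154),(34,152)) for s in(-26,26)]),c)).tolist())
"
```

```text
t 26.1 tips in frame [ 22.3  -9.4 226.5] world [ 502.4 -232.2  226.5] yaw of tool y 1.633 down [-0.001 -0.004 -1.   ] F [-0.7 -0.3  0.1] open 0.778 j [ 0.46  0.29 -0.14  1.76  0.05  1.09  1.93]
meter_3 [(0.95, [290.0, 271.0, 355.0, 340.0]), (0.85, [282.0, 181.0, 330.0, 223.0]), (0.8, [357.0, 159.0, 377.0, 214.0]), (0.66, [285.0, 171.0, 322.0, 209.0]), (0.34, [253.0, 259.0, 282.0, 279.0])]
foot_3 [(0.7, [289.0, 305.0, 328.0, 338.0]), (0.58, [285.0, 204.0, 287.0, 208.0]), (0.46, [362.0, 161.0, 375.0, 168.0])]
wrist 0.94 [ 75. 161. 216. 319.] front top corner row mid [(163, [161, 213]), (175, [147, 215]), (187, [131, 216]), (199, [116, 213]), (211, [101, 205]), (223, [85, 197]), (235, [76, 198]), (247, [79, 201]), (259, [83, 205]), (271, [111, 208]), (283, [160, 211]), (295, [165, 214]), (307, [170, 209])]
wrist 0.74 [  2.   0. 167.  46.] front top corner row mid [(2, [0, 155]), (14, [30, 158]), (26, [59, 161]), (38, [112, 164])]
wrist 0.59 [215. 163. 308. 319.] front top corner row mid [(164, [252, 308]), (176, [245, 309]), (188, [239, 309]), (200, [231, 308]), (212, [225, 307]), (224, [217, 306]), (236, [213, 305]), (248, [214, 304]), (260, [216, 302]), (272, [251, 303]), (284, [254, 303]), (296, [255, 303]), (308, [258, 306])]
[[75.0, 221.0], [163.0, 221.0], [85.0, 265.0], [170.0, 265.0]]
[[211.0, 221.0], [300.0, 222.0], [215.0, 265.0], [300.0, 265.0]]
```

Call:
arm_command --steps "78 1 -15 20 0 0 0;78 1 -13.5 25 0 0 0;78 0 0 0 0 0 0;78 0 0 25 0 0 0;78 0 0 25 0 0 0;78 0 0 13 0 0 0;78 0 0 0 0 0 0"

```text
t: 26.93
eef_pos: [504.1, -250.7, 198.2]
tcp_rot: [-0.037, 0.999, 0.0, -0.001]
force: [0.5, -0.1, -0.8]
opening: 0.78
finger_force: 0.4
```

```bash
python3 -c "
from h import *
here();viewer.read_camera('wrist');lean()
"
```

```text
t 26.93 tips in frame [ 22.6 -27.8 118.2] world [ 504.1 -250.6  118.2] yaw of tool y 1.644 down [-0.001  0.001 -1.   ] F [ 0.5 -0.1 -0.8] open 0.78 j [ 0.48  0.42 -0.13  1.85  0.07  0.87  1.95]
rect [226.6, 186.5, 384.8, 383.0] widths {186: 79.0, 198: 86.0, 210: 92.0, 222: 98.0, 234: 104.0, 246: 110.0, 258: 118.0, 270: 123.0, 282: 130.0, 294: 135.0, 306: 145.0, 318: 153.0, 330: 154.0, 342: 152.0, 354: 149.0, 366: 147.0, 378: 132.0}
front face in tool frame (x,z): [[34.0, 0.6, 189.6], [12.1, 0.6, 54.3]] lean(top toward tool -x): 0.1606481935180898 mid col 305.53553299492387
```

Call:
arm_command --steps "78 0 -8 1 0 0 0;78 0 0 0 0 0 0;0 0 0 0 0 0 0;0 0 0 0 0 0 0;0 0 0 0 0 0 0;0 0 0 0 0 0 0;0 0 0 0 0 0 0;0 0 0 -10 0 0 0;0 0 0 -15 0 0 0;0 0 0 -20 0 0 0;0 0 0 -25 0 0 0;0 0 0 -15 0 0 0;0 0 0 0 0 0 0;0 0 0 0 0 0 0"

```text
t: 28.2
eef_pos: [504.6, -260.0, 283.0]
tcp_rot: [-0.036, 0.999, -0.0, 0.0]
force: [0.5, 0.5, -3.5]
opening: 0.591
finger_force: 29.8
```

```bash
python3 -c "
from h import *
here();viewer.read_camera('wrist');lean()
"
```

```text
t 28.2 tips in frame [ 22.6 -37.2 203. ] world [ 504.7 -260.   203. ] yaw of tool y 1.642 down [ 0.001 -0.    -1.   ] F [ 0.5  0.5 -3.5] open 0.591 j [ 0.5   0.34 -0.14  1.76  0.05  1.05  1.99]
rect [248.1, 181.7, 404.8, 384.0] widths {181: 54.0, 193: 84.0, 205: 88.0, 217: 94.0, 229: 101.0, 241: 109.0, 253: 115.0, 265: 120.0, 277: 126.0, 289: 131.0, 301: 139.0, 313: 149.0, 325: 155.0, 337: 152.0, 349: 149.0, 361: 146.0, 373: 142.0}
front face in tool frame (x,z): [[36.2, 0.6, 197.2], [11.6, 0.7, 59.5]] lean(top toward tool -x): 0.1765363980637781 mid col 324.17241379310343
```

Call:
arm_command --steps "0 -1 20 0 0 0 0;0 -1 33 0 0 0 0;0 -1 36 0 0 0 0;0 -1 36 0 0 0 0;0 -1 36 0 0 0 0;0 -1 36 0 0 0 0;0 -1 36 0 0 0 0;0 -1 36 0 0 0 0;0 -1 36 0 0 0 0;0 -1 36 0 0 0 0;0 -1 36 0 0 0 0;0 -1 20 0 0 0 0;0 0 8 0 0 0 0;0 0 0 0 0 0 0;0 0 0 0 0 0 0"

```text
t: 29.55
eef_pos: [487.5, 143.6, 281.6]
tcp_rot: [-0.036, 0.999, -0.001, -0.001]
force: [0.3, -0.5, -3.2]
opening: 0.588
finger_force: 30.0
```

```bash
python3 -c "
from h import *
here(M);viewer.read_camera('wrist');lean()
"
```

```text
t 29.55 tips in frame [ 18.8 -70.2 201.6] world [487.3 143.5 201.6] yaw of tool y 1.642 down [-0.002 -0.001 -1.   ] F [ 0.3 -0.5 -3.2] open 0.588 j [-0.08  0.26 -0.36  1.88  0.11  1.02  1.16]
rect [249.9, 180.9, 403.6, 387.2] widths {181: 18.0, 193: 83.0, 205: 87.0, 217: 95.0, 229: 101.0, 241: 107.0, 253: 113.0, 265: 120.0, 277: 126.0, 289: 132.0, 301: 139.0, 313: 150.0, 325: 154.0, 337: 150.0, 349: 148.0, 361: 146.0, 373: 140.0, 385: 4.0}
front face in tool frame (x,z): [[36.1, 0.6, 202.5], [11.8, 0.7, 60.0]] lean(top toward tool -x): 0.1687395843636216 mid col 325.0121951219512
```

Call:
arm_command --steps "0 0 0 28 0 0 0;0 0 0 28 0 0 0;0 0 0 0 0 0.085 0;0 0 0 0 0 0.085 0;0 0 0 0 0 0.08 0;0 -3.7 0 14 0 0 0;0 -3 0 11 0 0 0;0 -1 0 5 0 0 0;0 0 0 0 0 0 0;0 0 0 0 0 0 0"

```text
t: 30.48
eef_pos: [487.6, 144.0, 195.7]
tcp_rot: [-0.035, 0.992, -0.005, -0.125]
force: [0.8, 0.5, -3.0]
opening: 0.59
finger_force: 30.0
```

Call:
arm_command --steps "0 -0.7 0 2.9 0 0 0;0 0 0 0 0 0 0;0 0 0 0 0 0 0"

```text
t: 30.73
eef_pos: [487.9, 144.6, 193.1]
tcp_rot: [-0.035, 0.992, -0.004, -0.124]
force: [-0.6, -0.3, -3.1]
opening: 0.592
finger_force: 30.0
```

Call:
arm_command --steps "0 -0.7 0 2.9 0 0 0;0 -0.5 0 2 0 0 0;0 0 0 0 0 0 0;0 0 0 0 0 0 0"

```text
t: 31.07
eef_pos: [487.7, 144.6, 187.5]
tcp_rot: [-0.035, 0.992, -0.004, -0.125]
force: [-0.1, -0.4, -2.8]
opening: 0.591
finger_force: 30.0
```

```bash
python3 -c "
from h import *
here(M);viewer.read_camera('side')
for n in('meter_3','foot_3'):print(n,[(round(r['p'],2),np.round(r['rect']).tolist()) for r in trace(n,'side')])
phi=.42;c,s=np.cos(phi),np.sin(phi)
f=lambda lx,lz,y:[-47+lx*c+lz*s,y,3+5.7-lx*s+lz*c]
print(np.round(proj('side',pose(M,[f(14,0,-44),f(116,51,-49),f(116,46,-49)]))))
"
```

```text
t 31.07 tips in frame [ -0.6 -69.  110. ] world [467.9 143.1 110. ] yaw of tool y 1.642 down [-0.247 -0.018 -0.969] F [-0.1 -0.4 -2.8] open 0.591 j [-0.08  0.49 -0.35  1.82  0.09  1.09  1.18]
meter_3 [(0.91, [291.0, 271.0, 355.0, 337.0]), (0.84, [291.0, 252.0, 352.0, 310.0]), (0.68, [358.0, 160.0, 374.0, 216.0])]
foot_3 [(0.68, [292.0, 282.0, 321.0, 305.0]), (0.59, [290.0, 312.0, 328.0, 336.0]), (0.54, [283.0, 200.0, 294.0, 212.0]), (0.51, [361.0, 160.0, 374.0, 164.0])]
[[338. 308.]
 [291. 306.]
 [292. 307.]]
```

Nearly down; lowering in small steps.

Call:
arm_command --steps "0 -0.5 0 1.9 0 0 0;0 0 0 0 0 0 0;0 0 0 0 0 0 0"

```text
t: 31.47
eef_pos: [488.2, 144.6, 186.3]
tcp_rot: [-0.035, 0.992, -0.004, -0.124]
force: [0.6, -0.3, 3.9]
opening: 0.589
finger_force: 30.0
```

Call:
arm_command --steps "0 -0.5 0 1.9 0 0 0;0 0 0 0 0 0 0;0 0 0 0 0 0 0"

```text
t: 31.72
eef_pos: [489.0, 144.7, 185.8]
tcp_rot: [-0.035, 0.992, -0.004, -0.123]
force: [1.9, -1.8, 15.9]
opening: 0.593
finger_force: 30.0
```

Call:
arm_command --steps "62 0.3 0 -1 0 0 0;66 0 0 0 0 0 0;72 0 0 0 0 0 0;78 0 0 0 0 0 0;78 0 0 0 0 0 0;78 0 0 0 0 0 0;78 0 0 -30 0 0 0;78 0 0 -40 0 0 0;78 0 0 -40 0 0 0;78 0 0 -10 0 -0.085 0;78 0 0 0 0 -0.085 0;78 0 0 0 0 -0.08 0;78 0 0 0 0 0 0"

```text
t: 32.8
eef_pos: [516.2, 146.9, 301.9]
tcp_rot: [-0.036, 0.999, -0.0, 0.002]
force: [-0.3, -0.6, -0.3]
opening: 0.781
finger_force: 0.0
```

Call:
arm_command --steps "78 3.5 -37 0 0 0 0;78 3.5 -37 0 0 0 0;78 3.5 -37 0 0 0 0;78 3.5 -37 0 0 0 0;78 3.5 -37 0 0 0 0;78 3.5 -37 0 0 0 0;78 3.5 -37 0 0 0 0;78 3.5 -37 0 0 0 0;78 3.5 -37 0 0 0 0;78 3.5 -37 0 0 0 0;78 3.5 -37 0 0 0 0;78 3.5 -37 0 0 0 0;78 3.5 -37 0 0 0 0;78 0 0 0 0 0 0;78 0 0 0 0 0 0"

```text
t: 34.05
eef_pos: [505.2, -338.8, 299.8]
tcp_rot: [-0.033, 0.999, 0.001, -0.002]
force: [-0.1, 0.8, -0.0]
opening: 0.783
finger_force: 0.0
```

```bash
python3 -c "
from h import *
here()
viewer.read_camera('side')
for n in('meter_3','foot_3'):print(n,[(round(r['p'],2),np.round(r['rect']).tolist()) for r in trace(n,'side')])
viewer.read_camera('wrist')
for r in trace('meter_3','wrist')[:3]: 
  m=r['pixels'];b=r['rect']
  print('wrist',round(r['p'],2),np.round(b),[ (v,np.nonzero(m[v])[0][[0,-1]].tolist()) for v in range(int(b[1])+2,int(b[3])-1,12) if m[v].any()])
c=viewer.get_calibration('wrist')
print(np.round(proj('wrist',pose(D,[[x,-120+s,z] for x,z in((6,154),(34,152)) for s in(-26,26)]),c)).tolist())
"
```

```text
t 34.05 tips in frame [  17.3 -115.7  219.8] world [ 504.9 -338.7  219.8] yaw of tool y 1.637 down [-0.003  0.002 -1.   ] F [-0.1  0.8 -0. ] open 0.783 j [ 0.59  0.39 -0.11  1.63  0.05  1.12  2.11]
meter_3 [(0.96, [291.0, 247.0, 352.0, 308.0]), (0.85, [356.0, 159.0, 376.0, 214.0])]
foot_3 [(0.7, [292.0, 323.0, 295.0, 336.0]), (0.69, [293.0, 289.0, 307.0, 308.0]), (0.49, [282.0, 198.0, 299.0, 211.0]), (0.46, [359.0, 160.0, 371.0, 163.0])]
wrist 0.93 [195.   1. 296.  53.] [(3, [197, 288]), (15, [210, 291]), (27, [224, 293]), (39, [253, 295])]
wrist 0.77 [262. 171. 355. 326.] [(172, [285, 342]), (184, [282, 342]), (196, [279, 345]), (208, [275, 347]), (220, [272, 349]), (232, [269, 350]), (244, [264, 353]), (256, [264, 351]), (268, [265, 351]), (280, [271, 348]), (292, [288, 338]), (304, [289, 338]), (316, [290, 337])]
wrist 0.5 [289. 282. 340. 326.] [(283, [287, 339]), (295, [288, 338]), (307, [289, 338]), (319, [289, 337])]
[[265.0, 233.0], [355.0, 233.0], [268.0, 277.0], [354.0, 277.0]]
```

Call:
arm_command --steps "78 -3 -5 20 0 0 0;78 0 0 25 0 0 0;78 0 0 25 0 0 0;78 0 0 0 0 0 0;78 0 0 20 0 0 0;78 0 0 13 0 0 0;78 0 0 0 0 0 0"

```text
t: 34.88
eef_pos: [509.2, -339.8, 196.8]
tcp_rot: [-0.036, 0.999, 0.001, -0.001]
force: [-0.3, -0.1, -0.6]
opening: 0.779
finger_force: 0.0
```

```bash
python3 -c "
from h import *
here();viewer.read_camera('wrist');lean()
"
```

```text
t 34.88 tips in frame [  21.2 -116.9  116.8] world [ 508.9 -339.6  116.8] yaw of tool y 1.643 down [-0.003  0.002 -1.   ] F [-0.3 -0.1 -0.6] open 0.779 j [ 0.59  0.5  -0.11  1.73  0.06  0.92  2.1 ]
rect [233.9, 187.2, 387.6, 387.2] widths {188: 56.0, 200: 86.0, 212: 92.0, 224: 98.0, 236: 103.0, 248: 109.0, 260: 116.0, 272: 121.0, 284: 128.0, 296: 134.0, 308: 140.0, 320: 150.0, 332: 155.0, 344: 153.0, 356: 150.0, 368: 149.0, 380: 142.0}
front face in tool frame (x,z): [[33.6, 0.6, 188.1], [10.0, 0.6, 57.8]] lean(top toward tool -x): 0.17893297472912847 mid col 313.57070707070704
```

Call:
arm_command --steps "78 0 -5 0 0 0 0;78 0 0 0 0 0 0;0 0 0 0 0 0 0;0 0 0 0 0 0 0;0 0 0 0 0 0 0;0 0 0 0 0 0 0;0 0 0 0 0 0 0;0 0 0 -10 0 0 0;0 0 0 -15 0 0 0;0 0 0 -20 0 0 0;0 0 0 -25 0 0 0;0 0 0 -15 0 0 0;0 0 0 0 0 0 0;0 0 0 0 0 0 0"

```text
t: 36.15
eef_pos: [509.9, -346.2, 283.3]
tcp_rot: [-0.036, 0.999, -0.0, 0.0]
force: [-0.2, 0.1, -4.8]
opening: 0.591
finger_force: 30.0
```

```bash
python3 -c "
from h import *
here();viewer.read_camera('wrist');lean()
"
```

```text
t 36.15 tips in frame [  21.7 -123.6  203.3] world [ 509.9 -346.2  203.3] yaw of tool y 1.642 down [ 0.001 -0.001 -1.   ] F [-0.2  0.1 -4.8] open 0.591 j [ 0.6   0.42 -0.11  1.64  0.05  1.09  2.12]
rect [249.6, 182.5, 398.4, 384.7] widths {183: 8.0, 195: 83.0, 207: 86.0, 219: 93.0, 231: 100.0, 243: 106.0, 255: 112.0, 267: 118.0, 279: 125.0, 291: 132.0, 303: 138.0, 315: 148.0, 327: 152.0, 339: 150.0, 351: 147.0, 363: 144.0, 375: 140.0}
front face in tool frame (x,z): [[34.1, 0.7, 206.4], [10.8, 0.7, 60.4]] lean(top toward tool -x): 0.1582841887267857 mid col 325.69651741293535
```

Call:
arm_command --steps "0 -1 20 0 0 0 0;0 -1 33 0 0 0 0;0 -1 36 0 0 0 0;0 -1 36 0 0 0 0;0 -1 36 0 0 0 0;0 -1 36 0 0 0 0;0 -1 36 0 0 0 0;0 -1 36 0 0 0 0;0 -1 36 0 0 0 0;0 -1 36 0 0 0 0;0 -1 36 0 0 0 0;0 -1 22 0 0 0 0;0 -1 10 0 0 0 0;0 0 0 0 0 0 0;0 0 0 0 0 0 0"

```text
t: 37.5
eef_pos: [493.5, 62.0, 282.1]
tcp_rot: [-0.036, 0.999, -0.0, -0.001]
force: [-0.4, -0.9, -3.9]
opening: 0.592
finger_force: 30.0
```

```bash
python3 -c "
from h import *
here(M);viewer.read_camera('wrist');lean()
"
```

```text
t 37.5 tips in frame [  18.3 -152.1  202.1] world [493.4  61.9 202.1] yaw of tool y 1.642 down [-0.002 -0.001 -1.   ] F [-0.4 -0.9 -3.9] open 0.592 j [ 0.05  0.24 -0.32  1.91  0.09  1.01  1.33]
rect [249.4, 181.7, 400.5, 386.7] widths {183: 9.0, 195: 83.0, 207: 87.0, 219: 94.0, 231: 100.0, 243: 106.0, 255: 113.0, 267: 118.0, 279: 124.0, 291: 130.0, 303: 138.0, 315: 148.0, 327: 152.0, 339: 150.0, 351: 148.0, 363: 144.0, 375: 139.0}
front face in tool frame (x,z): [[35.0, 0.6, 205.1], [10.5, 0.7, 62.0]] lean(top toward tool -x): 0.16966845567608918 mid col 325.3226600985222
```

Call:
arm_command --steps "0 0 0 28 0 0 0;0 0 0 28 0 0 0;0 0 0 0 0 0.085 0;0 0 0 0 0 0.085 0;0 0 0 0 0 0.08 0;0 -3.7 0 14 0 0 0;0 -3 0 11 0 0 0;0 -2 0 8 0 0 0;0 0 0 0 0 0 0;0 0 0 0 0 0 0"

```text
t: 38.43
eef_pos: [493.6, 62.2, 192.6]
tcp_rot: [-0.035, 0.992, -0.005, -0.125]
force: [0.0, 0.8, -3.7]
opening: 0.592
finger_force: 30.0
```

Call:
arm_command --steps "0 -0.7 0 2.9 0 0 0;0 -0.7 0 2.9 0 0 0;0 0 0 0 0 0 0;0 0 0 0 0 0 0"

```text
t: 38.77
eef_pos: [494.2, 62.8, 187.3]
tcp_rot: [-0.035, 0.992, -0.004, -0.124]
force: [0.8, 0.0, -3.8]
opening: 0.59
finger_force: 30.0
```

Call:
arm_command --steps "0 -0.5 0 1.9 0 0 0;0 0 0 0 0 0 0;0 0 0 0 0 0 0"

```text
t: 39.02
eef_pos: [494.9, 62.9, 186.7]
tcp_rot: [-0.035, 0.992, -0.004, -0.123]
force: [1.1, -1.2, 10.3]
opening: 0.588
finger_force: 30.0
```

Call:
arm_command --steps "0 -0.3 0 1.4 0 0 0;0 0 0 0 0 0 0;0 0 0 0 0 0 0"

```text
t: 39.27
eef_pos: [495.4, 63.0, 186.3]
tcp_rot: [-0.035, 0.992, -0.004, -0.123]
force: [0.8, -1.6, 18.2]
opening: 0.595
finger_force: 30.0
```

Call:
arm_command --steps "62 0.3 0 -1.5 0 0 0;66 0 0 0 0 0 0;72 0 0 0 0 0 0;78 0 0 0 0 0 0;78 0 0 0 0 0 0;78 0 0 0 0 0 0;78 0 0 -30 0 0 0;78 0 0 -40 0 0 0;78 0 0 -40 0 0 0;78 0 0 -30 0 -0.085 0;78 0 0 -30 0 -0.085 0;78 0 0 -30 0 -0.08 0;78 0 0 0 0 0 0"

```text
t: 40.35
eef_pos: [537.0, 66.5, 386.9]
tcp_rot: [-0.036, 0.999, 0.0, 0.007]
force: [-0.3, 0.4, -0.2]
opening: 0.787
finger_force: 0.0
```

Call:
arm_command --steps "50 0 0 0 0 0 0.125;50 0 0 0 0 0 0.125;50 0 0 0 0 0 0.125;50 0 0 0 0 0 0.125;50 0 0 0 0 0 0.125;50 0 0 0 0 0 0.125;50 0 0 0 0 0 0.125;50 0 0 0 0 0 0.125;50 0 0 0 0 0 0.125;50 0 0 0 0 0 0.125;50 0 0 0 0 0 0.125;50 0 0 0 0 0 0.125;50 0 0 0 0 0 0.071;50 0 0 0 0 0 0"

```text
t: 41.52
eef_pos: [535.7, 65.8, 379.6]
tcp_rot: [0.683, 0.731, -0.001, -0.0]
force: [0.1, -0.4, -0.7]
opening: 0.501
finger_force: 0.0
```

```bash
python3 -c "
from h import *
here()
viewer.read_camera('side')
for n in('meter_3','foot_3'):print(n,[(round(r['p'],2),np.round(r['rect']).tolist()) for r in trace(n,'side')])
phi=.42;c,s=np.cos(phi),np.sin(phi)
f=lambda lx,lz,y:[-47+lx*c+lz*s,y,3+5.7-lx*s+lz*c]
for y in (45,-69,-151): 
  q=proj('side',pose(M,[f(lx,lz,y+d) for lx,lz in((14,0),(-14,0),(14,150),(-14,150),(119,46)) for d in(-26,26)])); print(np.round(q.min(0)),np.round(q.max(0)))
"
```

```text
t 41.52 tips in frame [ 76.5 285.6 299.6] world [535.6  65.8 299.6] yaw of tool y 0.068 down [-0.001 -0.    -1.   ] F [ 0.1 -0.4 -0.7] open 0.501 j [-0.11  0.21 -0.12  1.69  0.03  1.24 -0.17]
meter_3 [(0.8, [359.0, 160.0, 379.0, 215.0]), (0.73, [292.0, 233.0, 344.0, 292.0]), (0.68, [292.0, 250.0, 351.0, 310.0]), (0.66, [290.0, 272.0, 354.0, 338.0])]
foot_3 [(0.73, [293.0, 290.0, 319.0, 307.0]), (0.66, [359.0, 159.0, 374.0, 189.0]), (0.51, [294.0, 261.0, 322.0, 292.0]), (0.49, [290.0, 306.0, 327.0, 340.0])]
[291. 269.] [354. 338.]
[291. 245.] [349. 309.]
[291. 229.] [346. 290.]
```

All three meters' masks match the predicted standing outlines: rows 272–338, 250–310 and 233–292. Now the cover.

Call:
arm_command --steps "50 -33 8 -2.5 0 0 0;50 -33 8 -2.5 0 0 0;50 -33 8 -2.5 0 0 0;50 -33 8 -2.5 0 0 0;50 -33 8 -2.5 0 0 0;50 -33 8 -2.5 0 0 0;50 -33 8 -2.5 0 0 0;50 -33 8 -2.5 0 0 0;50 0 0 0 0 0 0;50 0 0 0 0 0 0"

```text
t: 42.5
eef_pos: [618.3, -195.5, 399.3]
tcp_rot: [0.682, 0.731, -0.001, -0.0]
force: [-0.5, 1.2, 0.2]
opening: 0.502
finger_force: 0.0
```

```bash
cat >> h.py <<'E'
def cover():
    im=viewer.read_camera('wrist');c=viewer.get_calibration('wrist')
    cv2.imwrite('pics/cov.png',im[:,:,::-1].copy())
    for n in('cover','cover_grip','dock'):
        for r in trace(n,'wrist')[:2]:
            m=r['pixels'].astype(np.uint8)
            rr=cv2.minAreaRect(cv2.findNonZero(m)); print(n,round(r['p'],2),np.round(r['rect']).tolist(),'minrect',np.round(cv2.boxPoints(rr)).tolist())
            if n=='cover': print(' corners at z5',np.round(ray('wrist',cv2.boxPoints(rr),5,c)[:,:2],0).tolist())
    return im,c
E
python3 -c "
from h import *
here();im,c=cover();np.save('cc.npy',c,allow_pickle=True)
hsv=cv2.cvtColor(im,cv2.COLOR_RGB2GRAY)
print('pred holes',np.round(proj('wrist',pose([626,-258,.03],[[0,159,5],[0,-159,5],[-6,39,35],[6,-39,35],[-6,-39,35],[6,39,35]]),c)).tolist())
"
```

```text
t 42.5 tips in frame [140.4  19.1 319.3] world [ 618.2 -195.5  319.3] yaw of tool y 0.069 down [-0.001 -0.    -1.   ] F [-0.5  1.2  0.2] open 0.502 j [ 0.21  0.39  0.03  1.4  -0.01  1.35  0.31]
cover_grip 0.7 [291.0, 97.0, 369.0, 367.0] minrect [[288.0, 362.0], [300.0, 92.0], [371.0, 95.0], [359.0, 365.0]]
dock 0.77 [142.0, 41.0, 249.0, 346.0] minrect [[143.0, 41.0], [234.0, 31.0], [269.0, 337.0], [178.0, 347.0]]
pred holes [[334.0, 103.0], [323.0, 357.0], [324.0, 216.0], [332.0, 281.0], [321.0, 281.0], [335.0, 216.0]]
```

Run:
```python
from h import *
c=np.load('cc.npy',allow_pickle=True).item();im=cv2.imread('pics/cov.png');g=cv2.cvtColor(im,6)
m=trace('cover_grip','wrist')[0]['pixels']
for v in range(100,368,24):
    x=np.nonzero(m[v])[0]; print(v,x[[0,-1]] if len(x) else None, end='; ')
y,x=np.nonzero((g<60)[190:310,295:365]); print('\ndark',x.min()+295,x.max()+295,y.min()+190,y.max()+190,x.mean()+295,y.mean()+190)
n,l,s,cn=cv2.connectedComponentsWithStats((g[190:310,295:365]<60).astype(np.uint8))
for i in range(1,n):
    if s[i,4]>20: print('blob',s[i]+[295,190,0,0,0],cn[i]+[295,190])
for (u,v) in((334,103),(322,357)): print(g[v-10:v+11:2,u-14:u+15:2])
```

```text
100 [341 370]; 124 [299 368]; 148 [298 365]; 172 [297 364]; 196 [296 361]; 220 [295 359]; 244 [293 358]; 268 [293 356]; 292 [294 354]; 316 [292 352]; 340 [291 350]; 364 [339 347]; 
dark 322 332 210 276 324.7887323943662 238.33333333333334
blob [322 210  11  67 213] [324.78873239 238.33333333]
[[211 212 212 213 214 214 212 212 210 210 207 197 189 200 212]
 [207 212 210 211 211 211 212 211 203 197 196 206 214 216 219]
 [211 212 211 210 210 208 206 201 198 209 214 217 216 215 219]
 [209 209 210 208 205 205 205 209 212 213 213 215 212 214 222]
 [206 206 207 206 205 209 210 209 210 210 204 189 183 185 202]
 [187 188 188 189 188 204 219 219 219 213 169 167 176 177 177]
 [172 172 173 173 171 175 220 226 223 181 145 173 177 177 178]
 [171 172 173 172 174 168 170 183 184 149 167 176 176 178 178]
 [171 172 172 173 175 174 170 168 167 173 178 176 177 177 177]
 [171 172 172 172 174 175 176 176 178 178 179 177 176 177 177]
 [171 171 172 172 176 175 176 177 177 178 179 176 176 177 176]]
[[150 151 149 151 150 151 151 151 152 152 152 152 152 152 153]
 [148 150 149 150 150 152 152 151 152 151 151 152 153 152 152]
 [149 149 150 149 152 167 177 169 152 151 152 151 151 152 153]
 [149 148 149 148 178 204 207 203 158 148 151 151 151 152 152]
 [149 148 148 144 172 205 207 196 135 142 150 151 151 152 151]
 [148 148 148 142 121 158 168 126 104 144 150 150 150 151 151]
 [147 149 148 148 133 111 101 104 131 148 149 150 150 151 151]
 [154 153 153 152 150 146 141 145 149 150 150 150 150 150 151]
 [189 190 191 188 186 184 182 181 178 176 174 172 169 169 167]
 [199 185 201 205 206 205 204 206 205 201 196 197 204 203 203]
 [212 196 194 206 207 206 206 207 205 208 222 201 206 208 207]]
```

Run:
```python
from h import *
c=np.load('cc.npy',allow_pickle=True).item()
cv,e=fit('wrist',[[335,103],[320.5,355]],[[0,159,4],[0,-159,4]],c,[626,-258,.03]);print(cv,e)
print(proj('wrist',pose(cv,[[-6,39,35],[6,-39,35],[-6,-39,35],[6,39,35],[0,39,29],[0,-39,29]]),c).round().tolist())
print(ray('wrist',[[335,103],[320.5,355]],4,c),ray('wrist',[[327,243]],33,c))
g=pose(cv,[[0,0,29]])[0];o=ctrl.observe()['eef_pos'];Rm=R.from_quat(ctrl.observe()['tcp_rot']).as_matrix()
print(g,'tool-frame shift to handle',Rm.T@(g-o))
```

```text
[ 6.24968243e+02 -2.57214846e+02  1.78501735e-02] 0.7235158770006933
[[324.0, 215.0], [330.0, 281.0], [320.0, 280.0], [334.0, 215.0], [329.0, 214.0], [325.0, 278.0]]
[[ 622.13984205  -98.76570582    4.        ]
 [ 627.77769449 -415.10061775    4.        ]] [[ 624.37545091 -251.36617711   33.        ]]
[ 624.96824319 -257.2148461    29.        ] tool-frame shift to handle [-66.33979453   1.55095078 371.31202515]
```

Call:
arm_command --steps "50 0 0 0 0 0 0.051;50 -7.6 0.7 36 0 0 0;50 -7.6 0.7 36 0 0 0;50 -7.6 0.7 36 0 0 0;50 -7.6 0.7 36 0 0 0;50 -7.6 0.7 36 0 0 0;50 -7.6 0.7 36 0 0 0;50 -7.6 0.7 36 0 0 0;50 -7.6 0.7 20 0 0 0;50 0 0 0 0 0 0;50 0 0 0 0 0 0"

```text
t: 43.67
eef_pos: [625.0, -252.9, 127.7]
tcp_rot: [0.7, 0.714, -0.0, -0.001]
force: [0.0, 0.9, 0.4]
opening: 0.502
finger_force: 0.0
```

Run:
```python
from h import *
here()
im=viewer.read_camera('wrist');c=viewer.get_calibration('wrist');g=cv2.cvtColor(im,7)
cv2.imwrite('pics/g.png',im[:,:,::-1].copy())
for r in trace('cover_grip','wrist')[:2]: print(round(r['p'],2),np.round(r['rect']))
print(np.round(proj('wrist',pose([625,-257,.018],[[-6,39,35],[6,39,35],[-6,39,23],[6,39,23],[-6,-39,35],[6,-39,35]]),c)).tolist())
n,l,s,cn=cv2.connectedComponentsWithStats((g[150:400,230:430]<60).astype(np.uint8))
for i in range(1,n):
    if s[i,4]>100: print('blob',s[i]+[230,150,0,0,0],cn[i]+[230,150])
```

```text
t 43.67 tips in frame [143.  -38.6  47.7] world [ 624.8 -252.8   47.7] yaw of tool y 0.021 down [-0.002  0.001 -1.   ] F [0.  0.9 0.4] open 0.502 j [ 0.29  0.67  0.03  1.62 -0.02  0.86  0.35]
0.81 [239.   0. 410. 480.]
[[308.0, 222.0], [335.0, 222.0], [309.0, 216.0], [335.0, 216.0], [310.0, 374.0], [334.0, 374.0]]
blob [ 311  215   26  163 3912] [322.95347648 293.08026585]
blob [ 230  284  200  116 9691] [328.73356723 352.06284181]
```

Call:
arm_command --steps "50 -3 1 20 0 0 0;50 0 0 15 0 0 0;50 0 0 0 0 0 0;0 0 0 0 0 0 0;0 0 0 0 0 0 0;0 0 0 0 0 0 0;0 0 0 0 0 0 0;0 0 0 0 0 0 0;0 0 0 0 0 0 0;0 0 0 0 0 0 0"

```text
t: 44.6
eef_pos: [626.3, -256.9, 94.0]
tcp_rot: [0.7, 0.714, 0.0, 0.0]
force: [-2.6, 1.1, 6.3]
opening: 0.134
finger_force: 30.0
```

Call:
arm_command --steps "0 0 0 -8 0 0 0;0 0 0 -15 0 0 0;0 0 0 -25 0 0 0;0 0 0 -25 0 0 0;0 0 0 -17 0 0 0;0 0 0 0 0 0 0;0 0 0 0 0 0 0"

```text
t: 45.18
eef_pos: [626.7, -256.7, 183.9]
tcp_rot: [0.7, 0.714, 0.0, 0.001]
force: [-0.0, 0.5, -2.2]
opening: 0.13
finger_force: 30.0
```

Run:
```python
from h import *
here()
im=viewer.read_camera('wrist');c=viewer.get_calibration('wrist');cv2.imwrite('pics/held.png',im[:,:,::-1].copy())
o=ctrl.observe();Rm=R.from_quat(o['tcp_rot']).as_matrix();np.savez('held.npz',p=o['eef_pos'],R=Rm);np.save('ch.npy',c,allow_pickle=True)
# predicted hole pixels if cover underside is 92-? below TCP: handle centre 29 at grasp
for n in('cover','cover_grip','dock'):
    for r in trace(n,'wrist')[:2]: print(n,round(r['p'],2),np.round(r['rect']))
top=o['eef_pos'][2]-92+5+1
q=proj('wrist',[o['eef_pos']+Rm@[s*159+0,0,0]-[0,0,o['eef_pos'][2]-top] for s in(1,-1)],c);print('holes pred',q.round(),'top z',top)
u,v=q[0].round().astype(int);g=cv2.cvtColor(im,7);print(g[max(v-28,0):v+28:3,max(u-30,0):u+31:3])
```

```text
t 45.18 tips in frame [144.7 -42.6 103.9] world [ 626.8 -256.7  103.9] yaw of tool y 0.02 down [ 0.002 -0.    -1.   ] F [-0.   0.5 -2.2] open 0.13 j [ 0.29  0.61  0.03  1.58 -0.02  0.96  0.36]
cover 0.64 [220.   2. 434. 480.]
cover_grip 0.83 [220.   1. 431. 480.]
dock 0.95 [  1.   1. 187. 451.]
holes pred [[ 324. -130.]
 [ 324.  563.]] top z 96.44259043823979
[[147 147 147 ... 149 147 147]
 [147 146 146 ... 149 148 147]
 [147 148 148 ... 148 148 149]
 ...
 [ 58  41  36 ...  32  35  42]
 [ 64  40  37 ...  32  36  41]
 [ 69  41  37 ...  31  36  40]]
```

Holding the cover (weight registers at -2.2 N). The fit needs about 2 mm, so I take pins and holes from the same overhead image numerically.

Run:
```python
from h import *
for f,cf in(('w1.png','c1.npy'),('cov.png','cc.npy'),('held.png','ch.npy')):
    c=np.load(cf,allow_pickle=True).item();g=cv2.cvtColor(cv2.imread('pics/'+f),6)
    for s in(1,-1):
        q=proj('wrist',pose(D,[[0,s*159,38],[0,s*159,52]]),c);u,v=q.mean(0).round().astype(int);print(f,s,q.round(1).tolist())
        if not(20<u<620 and 20<v<460): continue
        w=g[v-14:v+15,u-14:u+15]; n,l,st,cn=cv2.connectedComponentsWithStats((w>85).astype(np.uint8))
        for i in range(1,n):
            if 4<st[i,4]<400: print('   blob',(st[i][:2]+[u-14,v-14]).tolist(),st[i][2:].tolist(),(cn[i]+[u-14,v-14]).round(1))
        if f=='cov.png': print(w[::2,::2])
```

```text
w1.png 1 [[293.9, 69.1], [292.8, 67.5]]
   blob [279, 54] [29, 4, 82] [290.8  55. ]
   blob [291, 64] [8, 10, 64] [294.4  68.9]
w1.png -1 [[318.9, 347.5], [318.7, 353.8]]
   blob [329, 356] [5, 10, 48] [331.1 360.5]
   blob [305, 360] [18, 6, 89] [313.7 362.9]
cov.png 1 [[183.6, 55.3], [178.8, 53.2]]
   blob [177, 49] [5, 5, 20] [179.2  51. ]
[[ 70  69  66  66  66  66  67  66  67  67  68  67  68  69  75]
 [ 42  43  42  43  43  43  46  44  43  44  44  45  45  45  46]
 [ 42  41  43  41  42  42  44  42  43  44  43  44  44  44  44]
 [ 40  41  42  40  42  42  45  48  44  43  43  43  43  43  43]
 [ 39  41  40  41  40  53  75  76  66  50  43  43  42  43  44]
 [ 40  41  40  40  43  80 101  91  81  73  52  42  42  42  41]
 [ 40  40  39  40  43  86 103  89  79  77  66  43  42  41  41]
 [ 39  40  39  39  39  66  83  78  75  73  68  44  40  41  42]
 [ 38  38  36  38  38  45  62  69  71  69  61  41  40  40  42]
 [ 38  37  38  37  38  37  42  48  57  56  45  38  39  41  41]
 [ 35  38  37  36  36  38  38  38  38  41  37  40  39  38  39]
 [ 37  36  35  36  37  36  37  35  37  37  37  37  38  39  39]
[... 615 characters left out ...]
  39  54  80  85  85  63  40  37  38  42]
 [ 40  38  38  40  38  42  74  94 100  99  63  41  38  41  43]
 [ 37  35  36  35  35  38  62  77  81  76  45  39  40  43  41]
 [ 30  32  32  31  32  30  32  30  32  31  28  37  43  42  42]
 [ 32  33  31  30  31  29  31  29  31  29  28  34  42  42  41]
 [ 30  32  31  30  32  29  30  30  30  26  29  33  41  42  42]
 [ 32  30  30  29  31  31  30  31  29  27  28  32  43  41  42]
 [ 31  30  30  31  30  31  29  29  27  28  29  29  40  43  40]
 [ 29  29  30  31  30  29  29  29  28  26  26  30  40  42  41]
 [ 30  29  31  28  29  29  29  27  27  27  25  30  38  41  42]]
held.png 1 [[-18.4, -149.4], [-45.3, -170.3]]
held.png -1 [[118.9, 433.8], [108.3, 450.0]]
```

Run:
```python
from h import *
c=np.load('cc.npy',allow_pickle=True).item()
d,e=fit('wrist',[[181.5,52.5],[210.0,340.2]],[[0,159,45],[0,-159,38]],c,D);print('pins cov',d,e)
p=ray('wrist',[[181.5,52.5]],45,c),ray('wrist',[[210,340.2]],38,c);print(p,np.linalg.norm(p[0][0,:2]-p[1][0,:2]))
c1=np.load('c1.npy',allow_pickle=True).item();print('w1 +y pin',ray('wrist',[[294.4,68.9]],45,c1), 'D pin',pose(D,[[0,159,45],[0,-159,38]]))
```

```text
pins cov [ 4.80109491e+02 -2.23313262e+02  7.31209463e-02] 0.8234140387850744
(array([[468.50644519, -64.25076683,  45.        ]]), array([[ 491.71683441, -383.01470924,   38.        ]])) 319.6078427516802
w1 +y pin [[469.24443033 -66.47066776  45.        ]] D pin [[ 468.22048225  -65.90059118   45.        ]
 [ 490.77951775 -383.09940882   38.        ]]
```

Call:
arm_command --steps "0 0 0 0 0 0 -0.0525;0 7.2 -23.8 0 0 0 0;0 7.2 -23.8 0 0 0 0;0 7.3 -23.8 0 0 0 0;0 7.3 -23.9 0 0 0 0;0 7.3 -23.9 0 0 0 0;0 7.3 -23.9 0 0 0 0;0 0 0 0 0 0 0;0 0 0 0 0 0 0;0 0 0 0 0 0 0"

```text
t: 46.22
eef_pos: [481.0, -223.6, 182.9]
tcp_rot: [0.681, 0.732, 0.0, 0.0]
force: [0.1, -0.2, -2.1]
opening: 0.138
finger_force: 30.0
```

```bash
sed -i 's/^D=.*/D=np.array([480.8,-223.6,.0725])/' h.py; python3 -c "
from h import *
here()
for n in ('side','scene'):
  viewer.read_camera(n)
  for t in('cover','dock','meter_1'):
    print(n,t,[(round(r['p'],2),np.round(r['rect']).tolist()) for r in trace(t,n)[:5]])
  for z in (90,85): q=proj(n,pose(D,[[x,y,z] for x in(-39,39) for y in(-170,170)]));print(z,q.min(0).round(),q.max(0).round())
"
```

```text
t 46.22 tips in frame [  0.2  -0.  102.9] world [ 481.  -223.6  102.9] yaw of tool y 0.073 down [ 0.  0. -1.] F [ 0.1 -0.2 -2.1] open 0.138 j [ 0.33  0.39  0.01  1.95 -0.01  0.8   0.42]
side cover [(0.86, [307.0, 180.0, 344.0, 236.0]), (0.56, [256.0, 371.0, 299.0, 415.0]), (0.25, [292.0, 247.0, 352.0, 308.0])]
side dock [(0.71, [309.0, 232.0, 340.0, 257.0]), (0.63, [290.0, 233.0, 344.0, 289.0])]
side meter_1 [(0.74, [292.0, 246.0, 350.0, 309.0]), (0.68, [292.0, 230.0, 348.0, 291.0]), (0.66, [292.0, 274.0, 356.0, 337.0]), (0.6, [359.0, 159.0, 378.0, 213.0])]
90 [309. 185.] [341. 234.]
85 [309. 187.] [341. 236.]
scene cover [(0.58, [326.0, 258.0, 480.0, 324.0])]
scene dock [(0.58, [324.0, 283.0, 470.0, 350.0])]
scene meter_1 [(0.84, [268.0, 229.0, 313.0, 290.0]), (0.79, [242.0, 224.0, 281.0, 286.0]), (0.72, [438.0, 322.0, 474.0, 400.0]), (0.54, [324.0, 285.0, 468.0, 345.0])]
90 [325. 259.] [480. 326.]
85 [325. 261.] [479. 328.]
```

Call:
arm_command --steps "0 0 0 15 0 0 0;0 0 0 12 0 0 0;0 0 0 5 0 0 0;0 0 0 0 0 0 0;0 0 0 0 0 0 0"

```text
t: 47.03
eef_pos: [480.5, -223.6, 151.2]
tcp_rot: [0.681, 0.732, -0.0, -0.0]
force: [-0.1, 0.4, -2.1]
opening: 0.135
finger_force: 30.0
```

Call:
arm_command --steps "0 0 0 3 0 0 0;0 0 0 3 0 0 0;0 0 0 0 0 0 0;0 0 0 0 0 0 0"

```text
t: 47.37
eef_pos: [480.4, -223.6, 145.3]
tcp_rot: [0.681, 0.732, 0.0, 0.0]
force: [0.6, 0.2, -2.8]
opening: 0.135
finger_force: 30.0
```

Call:
arm_command --steps "0 0 0 3 0 0 0;0 0 0 0 0 0 0;0 0 0 0 0 0 0"

```text
t: 47.62
eef_pos: [480.4, -223.5, 142.1]
tcp_rot: [0.681, 0.732, -0.0, -0.0]
force: [0.3, -0.4, -2.7]
opening: 0.137
finger_force: 30.0
```

```bash
python3 -c "
from h import *
here();print(ctrl.observe()['wrist_torque'])"
```

```text
t 47.62 tips in frame [-0.4  0.1 62.1] world [ 480.3 -223.5   62.1] yaw of tool y 0.073 down [-0.  0. -1.] F [ 0.3 -0.4 -2.7] open 0.137 j [ 0.34  0.45  0.01  1.98 -0.01  0.71  0.42]
[0.06960042 0.02058374 0.01160834]
```

Call:
arm_command --steps "0 0 0 2 0 0 0;0 0 0 2 0 0 0;0 0 0 0 0 0 0;0 0 0 0 0 0 0"

```text
t: 47.95
eef_pos: [480.4, -223.5, 138.0]
tcp_rot: [0.681, 0.732, -0.0, -0.0]
force: [-1.0, -0.1, -2.6]
opening: 0.131
finger_force: 30.0
```

Call:
arm_command --steps "0 0 0 2 0 0 0;0 0 0 2 0 0 0;0 0 0 0 0 0 0;0 0 0 0 0 0 0"

```text
t: 48.28
eef_pos: [480.4, -223.5, 134.0]
tcp_rot: [0.681, 0.732, -0.0, -0.0]
force: [0.4, -0.3, -2.6]
opening: 0.133
finger_force: 30.0
```

Through both pins without contact. Now down to the deck.

Call:
arm_command --steps "0 0 0 2 0 0 0;0 0 0 0 0 0 0;0 0 0 0 0 0 0"

```text
t: 48.53
eef_pos: [480.4, -223.6, 132.1]
tcp_rot: [0.681, 0.732, -0.0, -0.0]
force: [-0.1, 0.3, -2.9]
opening: 0.134
finger_force: 30.0
```

Call:
arm_command --steps "0 0 0 1.5 0 0 0;0 0 0 0 0 0 0;0 0 0 0 0 0 0"

```text
t: 48.78
eef_pos: [480.5, -223.6, 131.9]
tcp_rot: [0.681, 0.732, 0.0, 0.0]
force: [-4.3, 2.2, 10.8]
opening: 0.136
finger_force: 30.0
```

Call:
arm_command --steps "50 0 0 -1 0 0 0;50 0 0 0 0 0 0;50 0 0 0 0 0 0;50 0 0 0 0 0 0;50 0 0 0 0 0 0;50 0 0 0 0 0 0;50 0 0 -20 0 0 0;50 0 0 -35 0 0 0;50 0 0 -40 0 0 0;50 0 0 -40 0 0 0;50 20 30 -10 0 0 0;50 20 30 -10 0 0 0;50 20 30 -10 0 0 0;50 20 30 0 0 0 0;50 0 0 0 0 0 0;50 0 0 0 0 0 0"

```text
t: 50.12
eef_pos: [595.3, -133.0, 296.0]
tcp_rot: [0.68, 0.734, 0.0, -0.0]
force: [-0.3, -0.3, -0.1]
opening: 0.5
finger_force: 0.0
```

Run:
```python
from h import *
here()
for n in ('side','scene','wrist'):
  im=viewer.read_camera(n);cv2.imwrite(f'pics/end_{n}.png',im[:,:,::-1].copy())
  for t in('cover','dock','meter_1','foot_1','stripper','timer','cleaver'):
    print(n,t,[(round(r['p'],2),np.round(r['rect']).tolist()) for r in trace(t,n)[:5]])
  q=proj(n,pose(D,[[x,y,43] for x in(-39,39) for y in(-170,170)]));print('seated cover top pred',q.min(0).round(),q.max(0).round(), 'pins', proj(n,pose(D,[[0,159,50],[0,-159,50]])).round().tolist())
g=cv2.cvtColor(cv2.imread('pics/end_wrist.png'),6)
for y in (159,-159):
  u,v=proj('wrist',pose(D,[[0,y,48]]))[0].round().astype(int)
  if 20<u<620 and 20<v<460: print(y,u,v);print(g[v-12:v+13:2,u-14:u+15:2])
```

```text
t 50.12 tips in frame [120.8  82.2 216. ] world [ 595.3 -132.9  216. ] yaw of tool y 0.076 down [-0.001  0.001 -1.   ] F [-0.3 -0.3 -0.1] open 0.5 j [ 0.16  0.39 -0.02  1.64  0.01  1.11  0.21]
side cover [(0.96, [306.0, 197.0, 341.0, 251.0])]
side dock [(0.45, [309.0, 198.0, 341.0, 259.0])]
side meter_1 [(0.9, [290.0, 233.0, 344.0, 293.0]), (0.78, [291.0, 247.0, 352.0, 306.0]), (0.75, [293.0, 272.0, 354.0, 338.0]), (0.59, [356.0, 158.0, 375.0, 216.0]), (0.32, [256.0, 373.0, 297.0, 410.0])]
side foot_1 [(0.71, [291.0, 295.0, 299.0, 307.0]), (0.64, [293.0, 273.0, 302.0, 288.0]), (0.62, [292.0, 311.0, 327.0, 335.0])]
side stripper [(0.67, [221.0, 340.0, 247.0, 383.0]), (0.22, [292.0, 270.0, 353.0, 337.0])]
side timer [(0.93, [254.0, 259.0, 281.0, 282.0])]
side cleaver [(0.67, [258.0, 372.0, 297.0, 410.0])]
seated cover top pred [309. 199.] [340. 250.] pins [[326.0, 245.0], [321.0, 198.0]]
scene cover [(0.82, [326.0, 278.0, 474.0, 338.0])]
scene dock [(0.87, [324.0, 283.0, 472.0, 350.0]), (0.21, [302.0, 261.0, 311.0, 262.0])]
scene meter_1 [(0.93, [271.0, 228.0, 312.0, 290.0]), (0.91, [4
[... 1304 characters left out ...]
 30 50 66 68]
 [69 69 68 68 69 68 67 65 59 53 52 57 66 67 69]]
-159 204 452
[[20 20 44 79 80 73 58 56 61 63 60 33 22 23 22]
 [22 17 34 74 80 72 59 56 63 62 54 28 22 23 22]
 [21 17 24 68 80 78 66 57 63 59 37 24 22 21 22]
 [23 19 18 51 77 77 71 62 60 40 23 20 20 21 22]
 [23 20 21 32 65 71 69 62 43 23 17 20 23 21 22]
 [23 18 19 19 28 30 30 29 22 21 21 22 22 23 22]
 [24 20 20 18 19 20 17 20 20 20 21 19 22 21 21]
 [25 18 19 18 17 17 18 17 19 21 20 21 24 23 22]
 [25 19 17 20 18 19 19 21 19 21 21 23 22 21 23]
 [25 19 19 18 18 18 19 18 19 24 21 21 22 24 22]
 [25 21 18 17 18 20 17 20 22 22 23 20 24 22 22]
 [26 22 20 16 19 19 19 21 19 21 23 22 24 22 22]
 [27 22 19 18 19 17 21 22 20 21 22 23 21 23 23]]
```

The cover outline matches the seated prediction: (120,102)–(245,457) predicted, (121,106)–(248,460) seen. The +y pin shows inside its hole, all three meters still stand, and the bystanders have not moved. Handing in.

```bash
python3 -c "
from rig import ctrl
print(ctrl.sign_off())"
```

```text
the job is handed in; nothing more can be done
None
```

The job is handed in at about 50 s with no verdict returned: the three meters present (`meter_4` was absent) have their stands swung out and lean on the mat with displays to the robot. The dust cover then went over both pins down to deck height. The cleaver, stripper, timer and green look-alike were left alone.

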